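# Idle the agitator, load its cup, set the speed lever

## Robot

A 7-joint arm with a two-finger parallel gripper is mounted at the origin on the work surface. World frame = base frame: x ahead of the robot, y to its left, z up, the work surface at z = 0. Lengths are in m, angles in rad, forces in N, time in s.
With the tool pointing down it reaches from about 0.425 to 0.875 m from the base axis. Payload 8.4 kg.
Tool frame: the origin (TCP) lies at the very end of the fingers, on their centre line; the grasp point (between the pads) lies 19 mm behind it; z points along the fingers, y is the line along which they close (so a half turn about z gives the same grasp; the last joint's range is limited). The gripper opens to 85 mm and grips with 20 to 120 N. Pads are 22 mm wide; open, the fingers measure 114 mm over their backs; the gripper's body (76 mm by 85 mm) begins 54 mm behind the grasp point. The pads swing forward as they close: fully open they stand 13 mm farther back than shut.
Start: joints at [1.237, 0.333, 0.04, 1.465, -0.013, 1.343, -0.059], TCP at [0.151, -0.632, 0.231] pointing down, gripper open.
Joint ranges: [-2.58, 2.58], [-0.38, 2.09], [-1.3, 1.39], [0.25, 2.4], [-1.5, 4.64], [0.08, 2.09], [-2.65, 2.65]. Speed limits (rad/s): [2.22, 2.22, 2.79, 2.79, 3.14, 3.14, 3.14].

## Interface

Orientations are given as a unit quaternion [w, x, y, z].
In Python, from cell import sensors, optics, arm gives the robot as it stands.
- The arm moves only by the tool jog_arm, never from a script. Its argument "plan" is a list of rows, each an object with "fingers": the opening, from 0 (shut) to 1 (fully open); "linear": the shift along the tool's x, y, z each as a share of 60 cm, from -1 to 1, a list of three; "rotation": the turn, a rotation vector about the tool's x, y, z each as a share of 60 degrees, from -1 to 1, a list of three. In form: [{"fingers": fingers, "linear": [tx, ty, tz], "rotation": [rx, ry, rz]}, ...]. A call has exactly 10 rows; each row shifts and turns the commanded pose from where the row before left it, along the tool's axes as they then stand; what a row does not reach is not made up. A row lasts 1/12 s, in which the tool goes at most 41.7 mm and 7.16 degrees, less where a joint would pass 70% of its speed; a pose out of reach is approached as far as the arm can. A call with a number of a shift or a turn outside -1 to 1 is refused whole. A call with a gripper value outside its range is refused whole. The fingers move at their own pace and stop on an object; "force" is the grip in N (left out, the last holds). Time passes only in rows, so rows that do not move let the fingers close, or fill a call up. It gives the time, the measured TCP pose, the force, the opening and the grip force at its end, in the units of the state.
- sensors.get_state(): the state, without advancing time (a new reading comes with each control period).
- optics.snapshot(name): name is "scene" or "top" or "wrist"; returns (picture, depth): 420x560x3 uint8, red, green, blue; 420x560 float32, m along the optical axis (not along the pixel's ray), 0 where there is no reading.
- optics.get_calibration(name): a dict with "mtx" (3x3 intrinsics, pixels), "R" (3x3) and "t" (3): a world point X has camera coordinates R X + t. Camera axes: x right, y down, z forward; pixel columns grow to the right and rows downward; lengths in m; the calibration is good to about 2 mm. A picture is of the moment at which its call begins: read the wrist's pose just before it. get_calibration takes no time and is no camera call; for the wrist camera it gives the pose at the moment of the call.
- arm.sign_off(): hands the job in; it is judged then, once.
The state is a dict: "time_s": time; "joint_positions": joint angles; "qd": joint speeds; "tau": joint torques, N m; "tool_pos": TCP position; "ee_rot": TCP orientation; "force": force on the tool from outside, world axes, zero at the start; "wrist_torque": the same for the moment, N m; "gripper_width": finger opening in m; "finger_force": force on a finger pad.
Only numpy, scipy, OpenCV 4.12 (cv2) and the standard library are available. Lean on these libraries where they do the work, as an engineer would, in place of code of your own. Each camera call takes 0.05 s, during which the arm holds its last target. There are 200 camera calls.

## Task

Pull the agitator's red-knobbed speed lever back until it bears firmly on its rubber idle stop (about 10 N at the knob; don't force it). With the lever left at idle, nest the loose blue cup upright all the way into the white cup on the platform, then move the lever to the green flag and let go. Leave the flag, the white cup in its seat and everything else on the bench as they are.

Things in the scene. Friction and masses are not known exactly. Their poses are not given: they have to be found in the camera images.
- agitator: cream and teal bench machine 240 (x) x 320 (y) x 65 mm high, fixed; origin at the centre of its underside. Its own +x points away from the robot at yaw 0. Lever on its -y half, cup platform (disc, top 73 mm above the bench) on its +y half
- pivot (a point): lever's hinge, at mid-shaft, 68 mm above the bench; hinge axis = agitator's y axis. Lever angle 0 = straight up, positive = knob towards the agitator's +x; range -1.0 to 0.9 rad. Beside the shaft stand only a white scale disc (radius 62 mm about the pivot, 20 to 25 mm to its +y side, ticks every 0.2 rad), the flag and the stop
- lever: the speed lever: steel shaft 12 mm thick with a red drum knob at its end; origin on the pivot, its z axis runs along the shaft to the knob. It stays where it is left (friction: about 2 N at the knob moves it); starts about upright
- lever_knob (a point): centre of the red drum knob, 32 mm across, 28 mm long along the hinge axis, 120 mm from the pivot. A vertical gripper closing on its flat ends (along the agitator's y axis) holds it; it may turn between the pads, but over a long swing a grip kept vertical slips and can lose it: lean the tool with the lever or regrasp
- idle_stop: black rubber pad (24 x 10 x 16 mm) on an arm clamped anew each time at -0.75 to -0.5 rad, on the lever's -x side; origin on the pivot, z axis = the lever's direction at first touch. It meets the shaft 64 mm from the pivot, yields under 2 mm, and barely pushes the lever back (under 0.03 rad). Pull 7 to 20 N at the knob (2 N is friction); pad force is about twice the rest, over 60 N harms it
- flag: green marker (20 mm tall) set on the scale disc's rim at 0.25 to 0.6 rad, about 54 to 74 mm from the pivot and 18 to 27 mm to the +y side of the shaft; origin on the pivot. Its z axis is the direction the lever must be given. It is stiff but can be shifted by a knock
- flag_mark (a point): where the lever's knob centre lies when the lever matches the green flag (120 mm from the pivot along the flag's direction)
- seat_mid (a point): centre of the platform, on its top, 73 mm above the bench; a black ring (bore 60 mm, 12 mm high) around it seats the white cup
- base_cup: white plastic cup standing loose in the seat, 90 mm tall, tapering from 66 mm across the rim to 44 mm at the foot, wall 2.5 mm, 90 g; origin at the centre of its underside, z up to the mouth
- spare_cup: blue plastic cup of the same shape and size (90 mm tall, 66 mm rim, 44 mm foot, wall 2.5 mm, 63 to 126 g) standing upright on the bench right of the agitator; origin at the centre of its underside. Fully nested, its rim stands about 20 to 39 mm above the white cup's rim (walls wedge); it can be held across its rim from above
- jar: amber jar with white cap, 68 mm across, 85 mm tall; origin at its underside. A bystander.
- beaker: orange mug, 86 mm across, 75 mm tall, handle (to 122 mm in all) on its own +y; origin at its underside. A bystander.
- tube_rack: white rack of 15 capped tubes, 132 x 84 x 100 mm; origin at its underside. A bystander.
- small_rack: white rack of 6 orange-capped tubes, 84 x 60 x 100 mm; origin at its underside. A bystander.
- strippers: steel tube-stripping pliers lying flat, 140 x 65 x 13 mm; origin under the middle. A bystander.
- pen: black pen lying flat, 140 x 10 mm; origin under the middle. A bystander.
Things that resemble listed ones, but are neither listed nor needed, are in the scene too. Of the things that look like the spare_cup, take the one that is farthest to the robot's left at the start.

How it is judged:
By the outcome, as a careful person would: the job done as asked, in the order asked, and still so for the second after the job is handed in, with the robot touching nothing.
It also fails if it takes over 72 s, if anything falls off the work surface, if the arm or the gripper's body presses on something with over 40 N, if the wrist force passes 120 N, or if a joint passes its speed limit or range.

## Working session

There is one attempt and no reset: what is moved stays moved. The work goes in short steps, Python scripts to look and compute and a tool call to move; the robot and the scene stay as the last step left them, time stands still between calls to the robot, and variables do not carry over. Pictures are saved under pics/ and viewed, at most 10 in all, crops included, and the job is handed in when it is done.

Besides the shell and the picture viewer there is one more tool, called as name(argument=value, ...) on one line, values as JSON. jog_arm: Moves the arm, as the interface text tells. Shift numbers are shares of 60 cm and turn numbers shares of 60 degrees, none past 1 either way. Its arguments: {"type":"object","properties":{"plan":{"type":"array"},"force":{"type":"number"}},"required":["plan"]}

```bash
mkdir -p pics; ls
cat > h.py <<'E'
import numpy as np, cv2
from cell import sensors, optics, arm
def snap(name):
    c=optics.get_calibration(name); p,d=optics.snapshot(name); return p,d,c
def cloud(d,c):
    K,R,t=[np.array(c[k]) for k in("mtx","R","t")]
    v,u=np.mgrid[:d.shape[0],:d.shape[1]]
    P=np.stack([(u-K[0,2])/K[0,0]*d,(v-K[1,2])/K[1,1]*d,d],-1)
    W=(P-t)@R; W[d<=0]=np.nan; return W
E
python3 - <<'E'
from h import *
ims=[]
for n in("scene","top"):
    p,d,c=snap(n); np.savez(n+"0.npz",p=p,d=d,W=cloud(d,c),K=c["mtx"],R=c["R"],t=c["t"])
    cv2.imwrite(f"pics/{n}0.png",p[:,:,::-1]); print(n,-np.array(c["R"]).T@c["t"],np.array(c["R"])[2])
s=sensors.get_state(); print(s)
E
```

```text
pics
scene [ 1.14192333 -0.85148242  1.02317458] [-0.49794115  0.60383373 -0.62244634]
top [0.34636314 0.02958263 1.18636077] [ 0.07474114 -0.02011876 -0.997     ]
{'time_s': 0.1, 'joint_positions': array([ 1.23678862,  0.33383244,  0.03987021,  1.46616185, -0.01337385,
        1.34328897, -0.05846164]), 'qd': array([-0.00116584, -0.0010801 ,  0.00117118, -0.00264632, -0.00150982,
        0.00126988,  0.00019782]), 'tau': array([ 4.06259191e-03, -6.60015535e+01,  1.36990093e+00, -4.06470394e+01,
        1.69799075e-02,  9.03734355e-03, -4.93746040e-05]), 'tool_pos': array([ 0.1511031 , -0.63178329,  0.23052548]), 'ee_rot': array([-6.98187241e-04,  9.93113962e-01,  1.17150124e-01, -1.42432419e-04]), 'force': array([ 0.28213316,  0.76453314, -0.3430385 ]), 'wrist_torque': array([0.00779804, 0.01326059, 0.02627795]), 'finger_force': 0.0, 'gripper_width': 0.08547031672730057}
```

View pics/scene0.png

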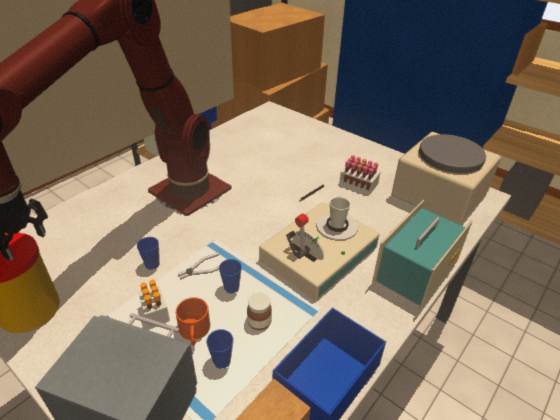

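View pics/top0.png

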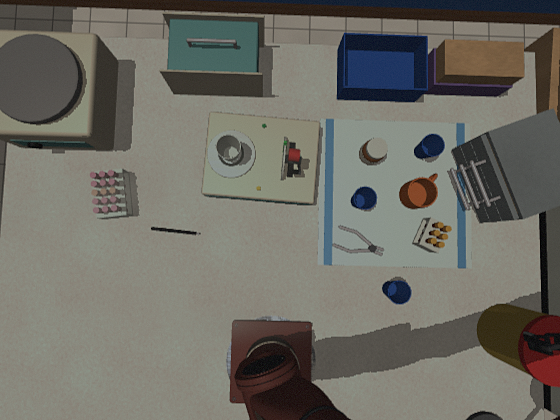

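The scene shows the agitator (scene 320,245), red knob (302,220), white cup (339,212). In the top view there are three blue cups: (364,197), (430,147) and (397,290). Image left is robot +y, so (364,197) is the leftmost; I'll check that numerically and in a crop.

Run:
```python
from h import *
from scipy import ndimage
D={n:np.load(n+"0.npz") for n in("scene","top")}
for n in D:
    p,W=D[n]["p"],D[n]["W"]; hsv=cv2.cvtColor(p,cv2.COLOR_RGB2HSV).astype(int); h,s,v=hsv[...,0],hsv[...,1],hsv[...,2]; z=W[...,2]
    ws=(np.abs(W[...,0])<0.95)&(np.abs(W[...,1])<.8)
    # agitator top
    m=ws&(np.abs(z-.065)<.006)&(W[...,0]>.4); l,k=ndimage.label(m); 
    i=1+np.argmax(ndimage.sum(m,l,range(1,k+1))); mm=l==i
    q=W[mm]; r=cv2.minAreaRect(q[:,:2].astype(np.float32)); print(n,"agit top",mm.sum(),r,"z",np.median(q[:,2]))
    for nm,m in (("blue",(h>105)&(h<130)&(s>110)&(z>.01)&(z<.11)),("red",((h<6)|(h>174))&(s>140)&(z>.14)&(z<.22)&(W[...,0]>.4)),("green",(h>45)&(h<75)&(s>90)&(z>.06)&(z<.2)),("whitecup",(z>.15)&(z<.175)&(s<70)&(W[...,0]>.45)&(W[...,0]<.75)&(abs(W[...,1])<.4))):
        m&=ws; l,k=ndimage.label(m)
        for i in range(1,k+1):
            if (l==i).sum()<8: continue
            a=W[l==i]; top=a[a[:,2]>np.nanmax(a[:,2])-.008]; uv=np.argwhere(l==i).mean(0)[::-1].round()
            (cx,cy),rr=cv2.minEnclosingCircle(top[:,:2].astype(np.float32))
            print(n,nm,uv,(l==i).sum(),"mn",a.min(0).round(4),"mx",a.max(0).round(4),"circ",round(cx,4),round(cy,4),round(rr,4))
S=D["scene"]["p"];T=D["top"]["p"]
f=lambda a,k,w,h:cv2.resize(a,(w,h),interpolation=cv2.INTER_CUBIC)
a=f(S[200:275,250:350],0,400,300); b=f(T[120:195,220:320],0,400,300)
c=f(T[110:305,320:450],0,200,300); d=f(S[225:375,120:270],0,300,300)
out=np.hstack([np.vstack([a,b]),np.vstack([d,np.hstack([c,np.zeros((300,100,3),np.uint8)])])])
cv2.imwrite("pics/crop1.png",out[:,:,::-1])
```

```text
scene agit top 3541 ((0.5847265124320984, 0.04067032039165497), (0.3237840235233307, 0.24217826128005981), 86.29374694824219) z 0.06440095759842487
scene blue [143. 250.] 11 mn [ 0.1896 -0.3746  0.0516] mx [ 0.2434 -0.3495  0.0936] circ 0.229 -0.3696 0.0151
scene blue [343. 368.] 2399 mn [ 0.7807 -0.4227  0.0102] mx [ 0.9412 -0.1817  0.1048] circ 0.8615 -0.3039 0.1402
scene blue [338. 312.] 13 mn [ 0.79   -0.1867  0.0932] mx [ 0.8108 -0.184   0.1015] circ 0.8004 -0.1852 0.0105
scene blue [333. 324.] 9 mn [ 0.7878 -0.1871  0.0335] mx [ 0.7958 -0.183   0.0476] circ 0.7933 -0.1842 0.0029
scene blue [317. 340.] 74 mn [ 0.7832 -0.2932  0.0107] mx [ 0.7865 -0.1971  0.0679] circ 0.7856 -0.2926 0.0007
scene blue [317. 335.] 10 mn [ 0.7837 -0.2533  0.0414] mx [ 0.7856 -0.2393  0.06  ] circ 0.7845 -0.2479 0.0055
scene blue [219. 350.] 53 mn [ 0.6022 -0.4721  0.013 ] mx [ 0.6589 -0.4139  0.0933] circ 0.6407 -0.4523 0.0253
scene blue [306. 352.] 54 mn [ 0.7831 -0.316   0.0104] mx [ 0.7859 -0.2687  0.0554] circ 0.7851 -0.3053 0.0107
scene blue [300. 359.] 10 mn [ 0.7836 -0.3218  0.0116] mx [ 0.78
[... 805 characters left out ...]
x [ 0.6562 -0.4055  0.0938] circ 0.6239 -0.4384 0.0332
top blue [365. 197.] 333 mn [ 0.4412 -0.2786  0.0102] mx [ 0.5003 -0.215   0.0957] circ 0.4691 -0.2476 0.0327
top blue [398. 291.] 411 mn [ 0.1834 -0.3758  0.01  ] mx [ 0.2444 -0.3108  0.094 ] circ 0.2135 -0.343 0.0324
top red [294. 154.] 118 mn [ 0.5478 -0.0534  0.1939] mx [ 0.5766 -0.0278  0.2068] circ 0.5613 -0.0397 0.016
top green [264. 125.] 9 mn [0.6666 0.0342 0.0651] mx [0.6751 0.0429 0.0708] circ 0.6707 0.0386 0.0049
top green [285. 143.] 13 mn [ 0.6023 -0.0239  0.1256] mx [ 0.6114 -0.0178  0.1379] circ 0.6075 -0.0208 0.0047
top whitecup [227. 145.] 131 mn [0.5521 0.0968 0.1502] mx [0.6153 0.1597 0.1685] circ 0.5846 0.1284 0.0328
```

View pics/crop1.png

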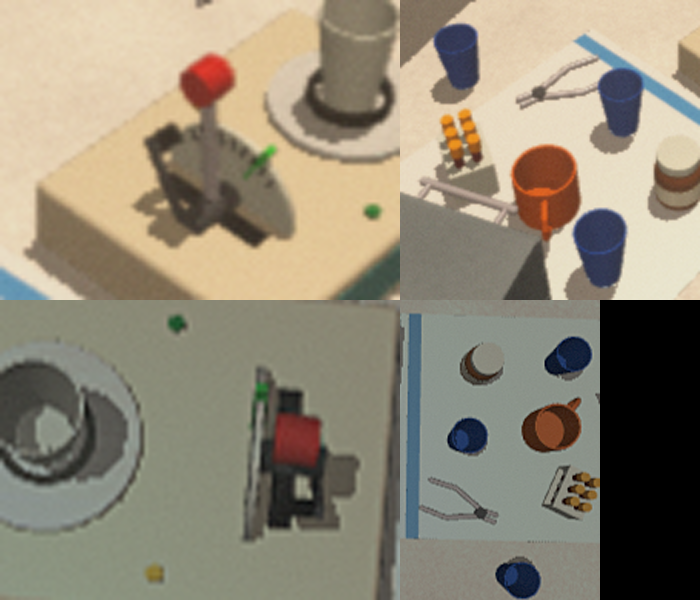

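The crops show three upright blue cups. (364,197) top, world y ≈ -0.248, has the largest y against -0.438 and -0.343, so it is the cup to take. The green flag leans to +x (scene 316,239), and the stop is on the -x side.

Now I'll move over the lever for a closer look.

```bash
cat >> h.py <<'E'
from scipy.spatial.transform import Rotation as Ro
def st():
    s=sensors.get_state(); q=s["ee_rot"]; return s,Ro.from_quat([q[1],q[2],q[3],q[0]])
def tgt(yaw,lean=0.):
    "tool down, tool x along agitator x (yaw, rad), leaning with the lever by lean rad"
    return Ro.from_euler('z',yaw)*Ro.from_euler('y',lean)*Ro.from_euler('x',np.pi)
def delta(p,R,n=1):
    "shares per row: shift in the present tool axes, turn"
    s,R0=st(); dl=R0.inv().apply(np.array(p)-s["tool_pos"])/.6; rv=(R0.inv()*R).as_rotvec()/np.radians(60)
    print("shift(now axes)",(dl/n).round(4),"shift(target axes)",(R.inv().apply(np.array(p)-s["tool_pos"])/.6/n).round(4),"turn",(rv/n).round(4),"n",n)
E
python3 - <<'E'
from h import *
c=optics.get_calibration("wrist"); R=np.array(c["R"]);t=np.array(c["t"]); s,R0=st()
print(c["mtx"], "cam in tool",R0.inv().apply(-R.T@t-s["tool_pos"]),"axes in tool",R0.inv().apply(R).round(3))
delta([.50,-.10,.36],tgt(np.radians(-3.5)))
E
```

```text
[[295.60656558   0.         280.76057434]
 [  0.         295.60656558 208.34423437]
 [  0.           0.           1.        ]] cam in tool [ 0.07301319  0.00026654 -0.1414203 ] axes in tool [[-0.     1.    -0.001]
 [-0.959 -0.    -0.282]
 [-0.282  0.001  0.959]]
shift(now axes) [ 0.7717 -0.727  -0.2149] shift(target axes) [ 0.5263 -0.9202 -0.2158] turn [-0.0013  0.0003  0.2826] n 1
```

jog_arm(plan=[{"fingers": 1,"linear": [0,0,-0.05],"rotation": [0,0,0.095]},{"fingers": 1,"linear": [0,0,-0.05],"rotation": [0,0,0.095]},{"fingers": 1,"linear": [0,0,-0.05],"rotation": [0,0,0.093]},{"fingers": 1,"linear": [0.03,-0.053,-0.005],"rotation": [0,0,0]},{"fingers": 1,"linear": [0.03,-0.053,-0.005],"rotation": [0,0,0]},{"fingers": 1,"linear": [0.03,-0.053,-0.005],"rotation": [0,0,0]},{"fingers": 1,"linear": [0.03,-0.053,-0.005],"rotation": [0,0,0]},{"fingers": 1,"linear": [0.03,-0.053,-0.005],"rotation": [0,0,0]},{"fingers": 1,"linear": [0.03,-0.053,-0.005],"rotation": [0,0,0]},{"fingers": 1,"linear": [0.03,-0.053,-0.005],"rotation": [0,0,0]}])

```text
time_s: 0.93
tool_pos: [0.2912, -0.4159, 0.3422]
ee_rot: [-0.0, 1.0, -0.031, -0.0]
force: [1.3, -1.5, -0.0]
gripper_width: 0.0854
finger_force: 0.0
```

jog_arm(plan=[{"fingers": 1,"linear": [0.03,-0.053,-0.003],"rotation": [0,0,0]},{"fingers": 1,"linear": [0.03,-0.053,-0.003],"rotation": [0,0,0]},{"fingers": 1,"linear": [0.03,-0.053,-0.003],"rotation": [0,0,0]},{"fingers": 1,"linear": [0.03,-0.053,-0.003],"rotation": [0,0,0]},{"fingers": 1,"linear": [0.03,-0.053,-0.003],"rotation": [0,0,0]},{"fingers": 1,"linear": [0.03,-0.053,-0.003],"rotation": [0,0,0]},{"fingers": 1,"linear": [0.03,-0.053,-0.003],"rotation": [0,0,0]},{"fingers": 1,"linear": [0.03,-0.053,-0.003],"rotation": [0,0,0]},{"fingers": 1,"linear": [0.03,-0.053,-0.003],"rotation": [0,0,0]},{"fingers": 1,"linear": [0,0,0],"rotation": [0,0,0]}])

```text
time_s: 1.77
tool_pos: [0.4729, -0.1346, 0.3586]
ee_rot: [-0.001, 1.0, -0.026, 0.001]
force: [-0.3, 0.2, -0.1]
gripper_width: 0.0854
finger_force: 0.0
```

Run:
```python
from h import *
s,R=st(); print(s["time_s"],s["tool_pos"],R.as_matrix().round(3).tolist())
p,d,c=snap("wrist"); np.savez("w1.npz",p=p,d=d,W=cloud(d,c),K=c["mtx"],R=c["R"],t=c["t"])
cv2.imwrite("pics/w1.png",p[:,:,::-1])
```

```text
1.7667 [ 0.47288292 -0.1346117   0.35863496] [[0.999, -0.052, 0.001], [-0.052, -0.999, 0.002], [0.001, -0.002, -1.0]]
```

View pics/w1.png

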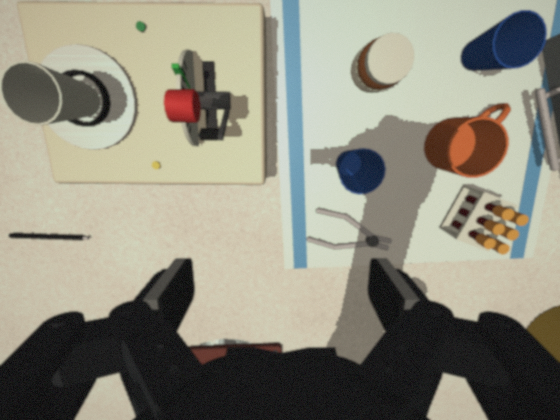

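Run:
```python
from h import *
from scipy import ndimage
for f in("w1","scene0","top0"):
    D=np.load(f+".npz"); p,W=D["p"],D["W"]; hsv=cv2.cvtColor(p,cv2.COLOR_RGB2HSV).astype(int); h,s,v=hsv[...,0],hsv[...,1],hsv[...,2]; z=W[...,2]
    m=(np.abs(z-.065)<.005)&(W[...,0]>.42)&(W[...,0]<.75)&(W[...,1]>-.14)&(W[...,1]<.25); l,k=ndimage.label(m); mm=l==1+np.argmax(ndimage.sum(m,l,range(1,k+1)))
    r=cv2.minAreaRect(W[mm][:,:2].astype(np.float32)); print(f,"agit",np.round(r[0],4),np.round(r[1],4),round(r[2],2),"z",np.median(z[mm]).round(4), "bench z",np.nanmedian(z[(np.abs(z)<.02)&(W[...,0]>.4)]).round(4))
    yaw=np.radians(r[2]-90) if r[1][0]>r[1][1] else np.radians(r[2]); 
    A=np.array([[np.cos(yaw),np.sin(yaw)],[-np.sin(yaw),np.cos(yaw)]]); L=np.dstack([(W[...,:2]-r[0])@A.T,z])
    def rep(nm,m,top=None):
        a=W[m]; b=L[m]; print("  ",nm,m.sum(),"W mid",((np.nanpercentile(a,3,0)+np.nanpercentile(a,97,0))/2).round(4),"L lo",np.nanpercentile(b,3,0).round(4),"hi",np.nanpercentile(b,97,0).round(4))
    near=(np.abs(L[...,0])<.13)&(np.abs(L[...,1])<.17)
    rep("red",near&((h<6)|(h>174))&(s>140)&(z>.15))
    rep("green",near&(h>45)&(h<75)&(s>100)&(z>.1))
    for nm,reg,lo,hi in (("white",(np.abs(L[...,0])<.08)&(L[...,1]>.03)&(L[...,1]<.15),.157,.17),("bluecup",(h>100)&(h<130)&(s>90)&(W[...,1]>-.3)&(W[...,1]<-.2)&(W[...,0]>.4)&(W[...,0]<.55),.083,.1)):
        m=reg&(z>lo)&(z<hi)
        (c,rr)=cv2.minEnclosingCircle(W[m][:,:2].astype(np.float32)); print("  ",nm,m.sum(),np.round(c,4),round(rr,4),"z",np.percentile(z[m],[50,95]).round(4))
    m=near&(L[...,1]<-.03)&(z>.075)&(z<.135)
    np.savez(f+"_L.npz",L=L[m],rgb=p[m],uv=np.argwhere(m))
    dm=near&(L[...,1]<-.03)&(L[...,1]>-.1)&(z>.075)&(z<.14)&(s<60)&(v>90)
    hist,e=np.histogram(L[dm][:,1],np.arange(-.1,-.03,.004)); print("  disc y hist",hist,)
    print("  yaw",np.degrees(yaw).round(2),"cand disc pts x range",np.nanpercentile(L[dm][:,0],[2,50,98]).round(4),"zmax",np.nanpercentile(L[dm][:,2],[90,98]).round(4))
```

```text
w1 agit [0.5843 0.0437] [0.3192 0.2383] 86.56 z 0.0638 bench z -0.0002
   red 1011 W mid [ 0.5663 -0.042   0.1925] L lo [-0.0266 -0.099   0.1824] hi [ 0.0011 -0.0739  0.2025]
   green 105 W mid [ 0.5495 -0.057   0.2727] L lo [-0.0917 -0.1448  0.1077] hi [ 0.0343 -0.0601  0.4377]
   white 833 [0.5884 0.1291] 0.0337 z [0.1609 0.1626]
   bluecup 217 [ 0.4743 -0.2469] 0.032 z [0.0875 0.0896]
  disc y hist [  4   3   3   2   2   0   0   0 128 168  10   0   0   0   0   0   0]
  yaw -3.44 cand disc pts x range [-0.058   0.0124  0.0574] zmax [0.1262 0.1288]
scene0 agit [0.5849 0.0421] [0.3217 0.2417] 86.03 z 0.0644 bench z 0.0006
   red 107 W mid [ 0.5685 -0.0439  0.1908] L lo [-0.0224 -0.0989  0.1779] hi [ 0.0026 -0.0755  0.2037]
   green 10 W mid [ 0.6084 -0.0225  0.1248] L lo [ 0.0226 -0.0674  0.1156] hi [ 0.0336 -0.0577  0.134 ]
   white 80 [0.5895 0.1283] 0.0348 z [0.1605 0.1635]
   bluecup 61 [ 0.4737 -0.2459] 0.0343 z [0.0885 0.0917]
  disc y hist [ 1  1 18 18  7  0  0  0  8 12  1  0  0  0  0  0  0]
  yaw -3.97 cand disc pts x range [-0.0301 -0.0004  0.0369] zmax [0.1327 0.1377]
top0 agit [0.5795 0.0434] [0.3193 0.241 ] 86.6 z 0.0656 bench z 0.0012
   red 118 W mid [ 0.5625 -0.0406  0.2006] L lo [-0.025  -0.0972  0.1952] hi [ 0.0003 -0.0721  0.2059]
   green 12 W mid [ 0.6076 -0.0207  0.1322] L lo [ 0.0283 -0.0654  0.127 ] hi [ 0.0357 -0.0594  0.1373]
   white 107 [0.5846 0.1284] 0.0328 z [0.1629 0.1666]
   bluecup 80 [ 0.4695 -0.2484] 0.0335 z [0.0889 0.0932]
  disc y hist [ 0  0  1  0  0  0  0  0 17 52  0  0  0  0  0  0  0]
  yaw -3.4 cand disc pts x range [-0.0506 -0.0125  0.0544] zmax [0.1307 0.1321]
```

Run:
```python
from h import *
for f in("w1","scene0","top0"):
    D=np.load(f+"_L.npz"); L,rgb=D["L"],D["rgb"]; hsv=cv2.cvtColor(rgb[None],cv2.COLOR_RGB2HSV)[0].astype(int)
    g=(hsv[:,0]>40)&(hsv[:,0]<80)&(hsv[:,1]>80)&(L[:,2]>.1)
    P=L[g]; print(f,g.sum(),"ang",np.percentile(np.arctan2(P[:,0],P[:,2]-.068),[5,25,50,75,95]).round(3),"rad",np.percentile(np.hypot(P[:,0],P[:,2]-.068),[5,50,95]).round(4),P.mean(0).round(4))
    # disc rim circle: outermost points with y in disc band
    b=(L[:,1]>-.0695)&(L[:,1]<-.058)&~g&(np.abs(L[:,0])<.07)
    Q=L[b]; bins=np.arange(-1.2,1.25,.15); a=np.arctan2(Q[:,0],Q[:,2]-.068); r=np.hypot(Q[:,0],Q[:,2]-.068)
    print("  rim r by angle",[(round(x+.075,2),round(float(np.percentile(r[(a>=x)&(a<x+.15)],95)),4)) for x in bins[:-1] if ((a>=x)&(a<x+.15)).sum()>4])
    k=hsv[:,2]<70; S=L[k&(L[:,0]<-.02)&(L[:,2]>.09)]; 
    if len(S): print("  dark(-x)",len(S),np.percentile(S,[5,50,95],axis=0).round(4).tolist())
```

```text
w1 119 ang [0.421 0.434 0.448 0.479 0.529] rad [0.0413 0.0665 0.0731] [ 0.028  -0.0645  0.1246]
  rim r by angle [(np.float64(-1.12), 0.0612), (np.float64(-0.98), 0.0616), (np.float64(-0.83), 0.0616), (np.float64(-0.68), 0.0612), (np.float64(-0.53), 0.0618), (np.float64(0.22), 0.0618), (np.float64(0.37), 0.0654), (np.float64(0.52), 0.0734), (np.float64(0.67), 0.0616), (np.float64(0.82), 0.0614), (np.float64(0.97), 0.0613), (np.float64(1.12), 0.0614)]
  dark(-x) 314 [[-0.0477, -0.1108, 0.0983], [-0.0405, -0.0975, 0.1199], [-0.0285, -0.0658, 0.1244]]
scene0 18 ang [0.409 0.428 0.454 0.481 0.49 ] rad [0.0383 0.0609 0.0733] [ 0.026  -0.0646  0.1211]
  rim r by angle [(np.float64(-1.12), 0.0549), (np.float64(-0.98), 0.0615), (np.float64(-0.83), 0.0608), (np.float64(-0.68), 0.0616), (np.float64(-0.53), 0.0266), (np.float64(-0.38), 0.0301), (np.float64(-0.23), 0.0613), (np.float64(-0.08), 0.0622), (np.float64(0.07), 0.0621), (np.float64(0.22), 0.0648), (np.float64(0.37), 0.061), (np.float64(0.52), 0.0597), (np.float64(0.67), 0.0598), (np.float64(0.82), 0.0629), (np.float64(0.97), 0.0621), (np.float64(1.12), 0.0618)]
  dark(-x) 20 [[-0.0435, -0.1101, 0.093], [-0.04, -0.0978, 0.1195], [-0.023, -0.0869, 0.1261]]
top0 11 ang [0.422 0.433 0.461 0.485 0.493] rad [0.058  0.07   0.0755] [ 0.0305 -0.0624  0.1296]
  rim r by angle [(np.float64(-1.12), 0.0618), (np.float64(-0.83), 0.0627), (np.float64(-0.68), 0.0621), (np.float64(-0.53), 0.0655), (np.float64(-0.38), 0.0645), (np.float64(-0.23), 0.0647), (np.float64(-0.08), 0.0628), (np.float64(0.07), 0.0642), (np.float64(0.22), 0.0651), (np.float64(0.37), 0.0643), (np.float64(0.52), 0.0592)]
  dark(-x) 64 [[-0.048, -0.1098, 0.0957], [-0.0414, -0.0992, 0.1219], [-0.0236, -0.083, 0.1278]]
```

jog_arm(plan=[{"fingers": 1,"linear": [0.0245,-0.0271,0.015],"rotation": [0,0,0.0075]},{"fingers": 1,"linear": [0.0245,-0.0271,0.015],"rotation": [0,0,0]},{"fingers": 1,"linear": [0.0245,-0.0271,0.02],"rotation": [0,0,0]},{"fingers": 1,"linear": [0.0245,-0.0271,0.02],"rotation": [0,0,0]},{"fingers": 1,"linear": [0.0245,-0.0271,0.02],"rotation": [0,0,0]},{"fingers": 1,"linear": [0.0245,-0.0271,0.02],"rotation": [0,0,0]},{"fingers": 0.7,"linear": [0,0,0.03],"rotation": [0,0,0]},{"fingers": 0.7,"linear": [0,0,0.03],"rotation": [0,0,0]},{"fingers": 0.7,"linear": [0,0,0],"rotation": [0,0,0]},{"fingers": 0.7,"linear": [0,0,0],"rotation": [0,0,0]}])

```text
time_s: 2.65
tool_pos: [0.5638, -0.0518, 0.2558]
ee_rot: [0.0, 0.999, -0.035, -0.001]
force: [1.0, -0.1, 0.6]
gripper_width: 0.0595
finger_force: 0.0
```

Run:
```python
from h import *
s,R=st(); print(s["tool_pos"],s["joint_positions"].round(2),s["gripper_width"])
delta([.566,-.042,.168],tgt(np.radians(-3.44)))
p,d,c=snap("wrist"); W=cloud(d,c); np.savez("w2.npz",p=p,d=d,W=W,K=c["mtx"],R=c["R"],t=c["t"])
cv2.imwrite("pics/w2.png",p[:,:,::-1])
```

```text
[ 0.56379659 -0.0518134   0.25579479] [ 0.49  0.2  -0.54  1.61  0.1   1.37 -1.71] 0.05952929725779303
shift(now axes) [ 0.0029 -0.0166  0.1463] shift(target axes) [ 0.0027 -0.0165  0.1463] turn [ 0.0002  0.0023 -0.0101] n 1
```

View pics/w2.png

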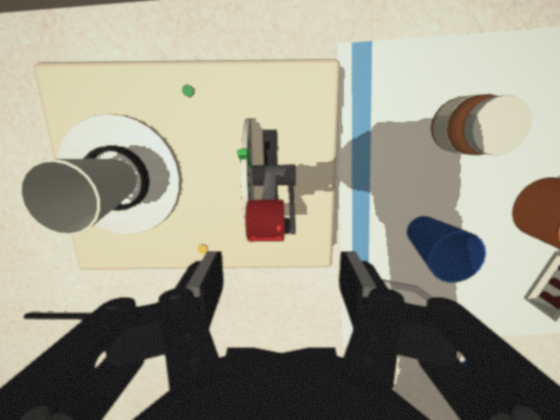

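jog_arm(plan=[{"fingers": 0.7,"linear": [0.0014,-0.0083,0.02],"rotation": [0,0,-0.005]},{"fingers": 0.7,"linear": [0.0014,-0.0083,0.02],"rotation": [0,0,-0.005]},{"fingers": 0.7,"linear": [0,0,0.04],"rotation": [0,0,0]},{"fingers": 0.7,"linear": [0,0,0.04],"rotation": [0,0,0]},{"fingers": 0.7,"linear": [0,0,0.026],"rotation": [0,0,0]},{"fingers": 0.7,"linear": [0,0,0],"rotation": [0,0,0]},{"fingers": 0.0,"linear": [0,0,0],"rotation": [0,0,0]},{"fingers": 0.0,"linear": [0,0,0],"rotation": [0,0,0]},{"fingers": 0.0,"linear": [0,0,0],"rotation": [0,0,0]},{"fingers": 0.0,"linear": [0,0,0],"rotation": [0,0,0]}], force=40)

```text
time_s: 3.53
tool_pos: [0.5678, -0.0405, 0.1704]
ee_rot: [-0.0, 1.0, -0.029, 0.001]
force: [-0.0, 1.4, 3.8]
gripper_width: 0.0273
finger_force: 41.9
```

jog_arm(plan=[{"fingers": 0,"linear": [-0.006,0,0.0008],"rotation": [0,0.0334,0]},{"fingers": 0,"linear": [-0.006,0,0.0008],"rotation": [0,0.0334,0]},{"fingers": 0,"linear": [-0.006,0,0.0008],"rotation": [0,0.0334,0]},{"fingers": 0,"linear": [-0.006,0,0.0008],"rotation": [0,0.0334,0]},{"fingers": 0,"linear": [-0.006,0,0.0008],"rotation": [0,0.0334,0]},{"fingers": 0,"linear": [-0.006,0,0.0008],"rotation": [0,0.0334,0]},{"fingers": 0,"linear": [-0.006,0,0.0008],"rotation": [0,0.0334,0]},{"fingers": 0,"linear": [-0.006,0,0.0008],"rotation": [0,0.0334,0]},{"fingers": 0,"linear": [-0.006,0,0.0008],"rotation": [0,0.0334,0]},{"fingers": 0,"linear": [0,0,0],"rotation": [0,0,0]}])

```text
time_s: 4.37
tool_pos: [0.5359, -0.0386, 0.1619]
ee_rot: [0.005, 0.987, -0.029, 0.159]
force: [2.5, 3.2, -0.2]
gripper_width: 0.0273
finger_force: 41.3
```

```bash
cat >> h.py <<'E'
YAW=np.radians(-3.44); PV=np.array([.5791,-.0426,.068]); AX=np.array([np.cos(YAW),np.sin(YAW),0])
def lev(off=.0166):
    s,R=st(); z=R.apply([0,0,1]); k=s["tool_pos"]-off*z; d=k-PV; lean=np.arctan2(-z@AX,-z[2])
    th=np.arctan2(d@AX,d[2]); tang=np.cos(th)*AX-np.sin(th)*np.array([0,0,1])
    print("t",round(s["time_s"],2),"theta",th.round(3),"r",np.hypot(d@AX,d[2]).round(4),"lean",lean.round(3),"F",s["force"].round(1),"Ftang",(s["force"]@tang).round(1),"j",s["joint_positions"].round(2),"w",s["gripper_width"].round(4))
E
python3 -c "
from h import *
lev()"
```

```text
Traceback (most recent call last):
  File "h.py", line 24, in lev
    print("t",round(s["time_s"],2),"theta",th.round(3),"r",np.hypot(d@AX,d[2]).round(4),"lean",lean.round(3),"F",s["force"].round(1),"Ftang",(s["force"]@tang).round(1),"j",s["joint_positions"].round(2),"w",s["gripper_width"].round(4))
                                                                                                                                                                                                              ^^^^^^^^^^^^^^^^^^^^^^^^
AttributeError: 'float' object has no attribute 'round'
```

```bash
sed -i 's/s\["gripper_width"\].round(4)/round(s["gripper_width"],4)/' h.py
python3 -c "
from h import *
lev()"
```

```text
t 4.37 theta -0.417 r 0.1199 lean -0.32 F [ 2.5  3.2 -0.2] Ftang 2.1 j [ 0.55 -0.04 -0.56  2.07  0.01  0.78 -1.65] w 0.0273
```

jog_arm(plan=[{"fingers": 0,"linear": [-0.004,0,0.0005],"rotation": [0,0,0]},{"fingers": 0,"linear": [-0.004,0,0.0005],"rotation": [0,0,0]},{"fingers": 0,"linear": [-0.004,0,0.0006],"rotation": [0,0,0]},{"fingers": 0,"linear": [-0.004,0,0.0006],"rotation": [0,0,0]},{"fingers": 0,"linear": [0,0,0],"rotation": [0,0,0]},{"fingers": 0,"linear": [0,0,0],"rotation": [0,0,0]},{"fingers": 0,"linear": [0,0,0],"rotation": [0,0,0]},{"fingers": 0,"linear": [0,0,0],"rotation": [0,0,0]},{"fingers": 0,"linear": [0,0,0],"rotation": [0,0,0]},{"fingers": 0,"linear": [0,0,0],"rotation": [0,0,0]}])

```text
time_s: 5.2
tool_pos: [0.529, -0.0382, 0.1584]
ee_rot: [0.005, 0.987, -0.029, 0.159]
force: [-2.5, 1.4, 11.2]
gripper_width: 0.0276
finger_force: 43.1
```

```bash
python3 -c "
from h import *
lev()"
```

```text
t 5.2 theta -0.481 r 0.1197 lean -0.319 F [-2.5  1.4 11.2] Ftang 2.9 j [ 0.55 -0.05 -0.56  2.09 -0.01  0.78 -1.64] w 0.0276
```

jog_arm(plan=[{"fingers": 0,"linear": [-0.004,0,-0.0005],"rotation": [0,0,0]},{"fingers": 0,"linear": [-0.004,0,-0.0005],"rotation": [0,0,0]},{"fingers": 0,"linear": [-0.003,0,0],"rotation": [0,0,0]},{"fingers": 0,"linear": [0,0,0],"rotation": [0,0,0]},{"fingers": 0,"linear": [0,0,0],"rotation": [0,0,0]},{"fingers": 0,"linear": [0,0,0],"rotation": [0,0,0]},{"fingers": 0,"linear": [0,0,0],"rotation": [0,0,0]},{"fingers": 0,"linear": [0,0,0],"rotation": [0,0,0]},{"fingers": 0,"linear": [0,0,0],"rotation": [0,0,0]},{"fingers": 0,"linear": [0,0,0],"rotation": [0,0,0]}])

```text
time_s: 6.03
tool_pos: [0.5215, -0.0377, 0.1549]
ee_rot: [0.004, 0.987, -0.029, 0.157]
force: [6.2, 3.0, -5.3]
gripper_width: 0.0274
finger_force: 41.1
```

```bash
python3 -c "
from h import *
lev()"
```

```text
t 6.03 theta -0.55 r 0.1204 lean -0.316 F [ 6.2  3.  -5.3] Ftang 2.4 j [ 0.55 -0.06 -0.56  2.11 -0.02  0.77 -1.63] w 0.0274
```

jog_arm(plan=[{"fingers": 0,"linear": [-0.001,0,0.001],"rotation": [0,0,0]},{"fingers": 0,"linear": [-0.001,0,0.0003],"rotation": [0,0,0]},{"fingers": 0,"linear": [-0.001,0,0.0002],"rotation": [0,0,0]},{"fingers": 0,"linear": [0,0,0],"rotation": [0,0,0]},{"fingers": 0,"linear": [0,0,0],"rotation": [0,0,0]},{"fingers": 0,"linear": [0,0,0],"rotation": [0,0,0]},{"fingers": 0,"linear": [0,0,0],"rotation": [0,0,0]},{"fingers": 0,"linear": [0,0,0],"rotation": [0,0,0]},{"fingers": 0,"linear": [0,0,0],"rotation": [0,0,0]},{"fingers": 0,"linear": [0,0,0],"rotation": [0,0,0]}])

```text
time_s: 6.87
tool_pos: [0.5213, -0.0377, 0.1547]
ee_rot: [0.004, 0.987, -0.029, 0.159]
force: [8.6, 2.2, -0.4]
gripper_width: 0.0273
finger_force: 41.7
```

Run:
```python
from h import *
lev()
p,d,c=snap("scene"); np.savez("s2.npz",p=p,d=d,W=cloud(d,c))
w,d,c=snap("wrist")
a=cv2.resize(p[190:280,260:360],(500,450),interpolation=cv2.INTER_CUBIC)
b=cv2.resize(w[100:400,180:380],(300,450)); cv2.imwrite("pics/c2.png",np.hstack([a,b])[:,:,::-1])
```

```text
t 6.87 theta -0.553 r 0.1204 lean -0.319 F [ 8.6  2.2 -0.4] Ftang 7.0 j [ 0.55 -0.06 -0.56  2.11 -0.02  0.77 -1.63] w 0.0273
```

View pics/c2.png

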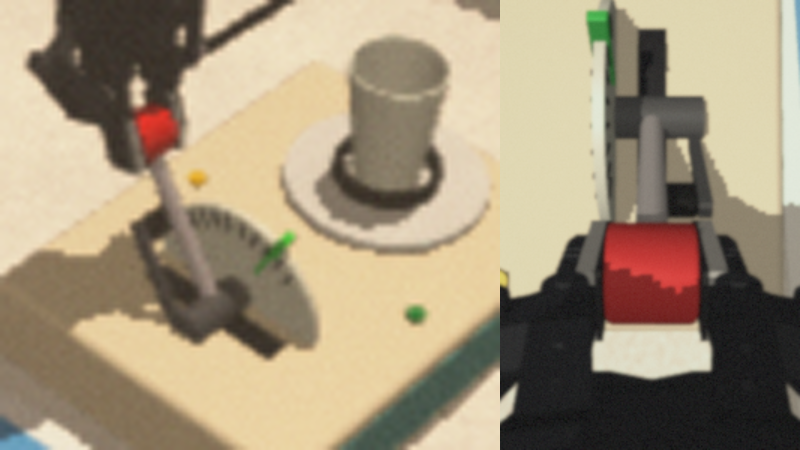

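The knob is held and the shaft is against the stop pad: force is rising from 2.4 to 7 N while the angle holds at about -0.55. I'll press slightly more.

jog_arm(plan=[{"fingers": 0,"linear": [-0.001,0,0.0002],"rotation": [0,0,0]},{"fingers": 0,"linear": [-0.001,0,0.0002],"rotation": [0,0,0]},{"fingers": 0,"linear": [0,0,0],"rotation": [0,0,0]},{"fingers": 0,"linear": [0,0,0],"rotation": [0,0,0]},{"fingers": 0,"linear": [0,0,0],"rotation": [0,0,0]},{"fingers": 0,"linear": [0,0,0],"rotation": [0,0,0]},{"fingers": 0,"linear": [0,0,0],"rotation": [0,0,0]},{"fingers": 0,"linear": [0,0,0],"rotation": [0,0,0]},{"fingers": 0,"linear": [0,0,0],"rotation": [0,0,0]},{"fingers": 0,"linear": [0,0,0],"rotation": [0,0,0]}])

```text
time_s: 7.8
tool_pos: [0.5212, -0.0377, 0.1547]
ee_rot: [0.004, 0.987, -0.029, 0.16]
force: [12.9, 1.7, -2.6]
gripper_width: 0.0274
finger_force: 41.2
```

```bash
python3 -c "
from h import *
lev()"
```

```text
t 7.8 theta -0.554 r 0.1204 lean -0.321 F [12.9  1.7 -2.6] Ftang 9.5 j [ 0.55 -0.06 -0.56  2.11 -0.02  0.76 -1.63] w 0.0274
```

jog_arm(plan=[{"fingers": 0,"linear": [0.002,0,0.0003],"rotation": [0,0,0]},{"fingers": 0,"linear": [0.002,0,0],"rotation": [0,0,0]},{"fingers": 0,"linear": [0,0,0],"rotation": [0,0,0]},{"fingers": 0,"linear": [0,0,0],"rotation": [0,0,0]},{"fingers": 0.8,"linear": [0,0,0],"rotation": [0,0,0]},{"fingers": 0.8,"linear": [0,0,0],"rotation": [0,0,0]},{"fingers": 0.8,"linear": [0,0,0],"rotation": [0,0,0]},{"fingers": 0.8,"linear": [0,0,-0.015],"rotation": [0,0,0]},{"fingers": 0.8,"linear": [0,0,-0.03],"rotation": [0,0,0]},{"fingers": 0.8,"linear": [0,0,-0.04],"rotation": [0,0,0]}])

```text
time_s: 8.63
tool_pos: [0.5031, -0.0371, 0.2007]
ee_rot: [0.004, 0.988, -0.029, 0.155]
force: [-0.4, 0.4, 0.4]
gripper_width: 0.0682
finger_force: 0.0
```

Run:
```python
from h import *
lev(); s,R=st(); print(s["tool_pos"])
w,d,c=snap("scene"); W=cloud(d,c); W2=W-PV; hsv=cv2.cvtColor(w,cv2.COLOR_RGB2HSV).astype(int)
m=((hsv[...,0]<6)|(hsv[...,0]>174))&(hsv[...,1]>140)&(W[...,2]>.12)&(W[...,2]<.22)&(W[...,0]>.4)&(W[...,0]<.7)&(abs(W[...,1])<.15)
q=W2[m]; lo,hi=np.percentile(q,[3,97],axis=0); print(m.sum(),lo,hi, "theta~",np.arctan2(*( ((lo+hi)/2)[[0,2]])))
delta([.475,-.2465,.20],tgt(YAW))
```

```text
t 8.63 theta -0.501 r 0.1693 lean -0.311 F [-0.4  0.4  0.4] Ftang -0.2 j [ 0.56 -0.15 -0.53  2.08 -0.09  0.89 -1.57] w 0.0682
[ 0.50310112 -0.03706114  0.20071053]
104 [-0.07202333 -0.01123515  0.09311097] [-0.04786711  0.01553346  0.11915011] theta~ -0.5141541354163485
shift(now axes) [-0.0309  0.3515  0.0012] shift(target axes) [-0.0283  0.3516  0.0107] turn [-0.     -0.3034  0.0016] n 1
```

jog_arm(plan=[{"fingers": 1,"linear": [0,0,-0.03],"rotation": [0,-0.0758,0]},{"fingers": 1,"linear": [0,0,-0.03],"rotation": [0,-0.0758,0]},{"fingers": 1,"linear": [0,0,-0.03],"rotation": [0,-0.0758,0]},{"fingers": 1,"linear": [0,0.02,-0.01],"rotation": [0,-0.076,0]},{"fingers": 1,"linear": [-0.004,0.05,0],"rotation": [0,0,0]},{"fingers": 1,"linear": [-0.004,0.055,0],"rotation": [0,0,0]},{"fingers": 1,"linear": [-0.004,0.055,0],"rotation": [0,0,0]},{"fingers": 1,"linear": [-0.004,0.055,0],"rotation": [0,0,0]},{"fingers": 1,"linear": [-0.004,0.055,0],"rotation": [0,0,0]},{"fingers": 1,"linear": [0,0,0],"rotation": [0,0,0]}])

```text
time_s: 9.52
tool_pos: [0.4669, -0.2167, 0.2598]
ee_rot: [0.001, 0.999, -0.034, -0.002]
force: [-0.2, -0.9, 0.2]
gripper_width: 0.0853
finger_force: 0.0
```

```bash
cat >> h.py <<'E'
def rim(W,p,blue,c0,zlo,zhi,rad=.06):
    hsv=cv2.cvtColor(p,cv2.COLOR_RGB2HSV).astype(int); m=(W[...,2]>zlo)&(W[...,2]<zhi)&(np.hypot(W[...,0]-c0[0],W[...,1]-c0[1])<rad)
    if blue: m&=(hsv[...,0]>100)&(hsv[...,0]<135)&(hsv[...,1]>80)
    c,r=cv2.minEnclosingCircle(W[m][:,:2].astype(np.float32)); q=W[m]
    lo,hi=np.percentile(q,[1,99],axis=0); print("rim",m.sum(),np.round(c,4),"r",round(r,4),"mid",((lo+hi)/2).round(4),"z95",np.percentile(q[:,2],95).round(4))
E
python3 - <<'E'
from h import *
s,R=st(); print(s["tool_pos"],s["joint_positions"].round(2))
p,d,c=snap("wrist"); W=cloud(d,c); cv2.imwrite("pics/w3.png",p[:,:,::-1])
rim(W,p,True,(.474,-.2465),.083,.1)
delta([.474,-.2465,.078],tgt(YAW))
E
```

```text
[ 0.46689617 -0.21667276  0.25979173] [ 0.72  0.07 -0.39  1.73  0.03  1.35 -1.31]
rim 396 [ 0.4735 -0.2478] r 0.032 mid [ 0.4734 -0.2477  0.0866] z95 0.0897
shift(now axes) [0.0151 0.0547 0.3031] shift(target axes) [0.0136 0.0548 0.3031] turn [ 0.0001  0.0038 -0.0049] n 1
```

View pics/w3.png

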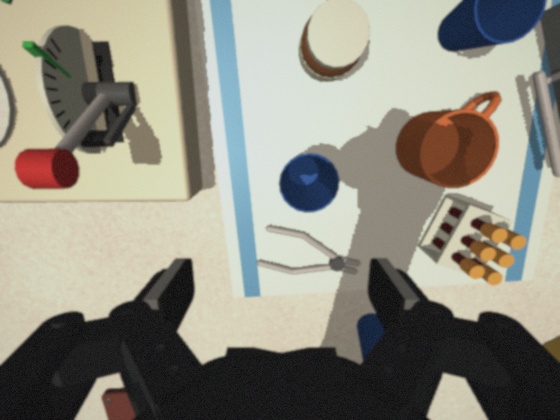

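The image shows the lever resting on the stop and the blue cup at (308,183), the knob at (47,168). Going down on the cup.

jog_arm(plan=[{"fingers": 1,"linear": [0.005,0.019,0.03],"rotation": [0,0,-0.003]},{"fingers": 1,"linear": [0.005,0.019,0.03],"rotation": [0,0,0]},{"fingers": 1,"linear": [0.0045,0.0185,0.03],"rotation": [0,0,0]},{"fingers": 1,"linear": [0,0,0.04],"rotation": [0,0,0]},{"fingers": 1,"linear": [0,0,0.04],"rotation": [0,0,0]},{"fingers": 1,"linear": [0,0,0.04],"rotation": [0,0,0]},{"fingers": 1,"linear": [0,0,0.04],"rotation": [0,0,0]},{"fingers": 1,"linear": [0,0,0.04],"rotation": [0,0,0]},{"fingers": 1,"linear": [0,0,0.03],"rotation": [0,0,0]},{"fingers": 1,"linear": [0,0,0],"rotation": [0,0,0]}])

```text
time_s: 10.4
tool_pos: [0.4734, -0.2418, 0.0647]
ee_rot: [-0.002, 1.0, -0.027, -0.004]
force: [-0.5, 0.4, 0.5]
gripper_width: 0.0856
finger_force: 0.0
```

jog_arm(plan=[{"fingers": 1,"linear": [0,0,0],"rotation": [0,0,0]},{"fingers": 0.5,"linear": [0,0,0],"rotation": [0,0,0]},{"fingers": 0.5,"linear": [0,0,0],"rotation": [0,0,0]},{"fingers": 0.5,"linear": [0,0,0],"rotation": [0,0,0]},{"fingers": 0.5,"linear": [0,0,0],"rotation": [0,0,0]},{"fingers": 0.5,"linear": [0,0,-0.01],"rotation": [0,0,0]},{"fingers": 0.5,"linear": [0,0,-0.02],"rotation": [0,0,0]},{"fingers": 0.5,"linear": [0,0,-0.02],"rotation": [0,0,0]},{"fingers": 0.5,"linear": [0,0,0],"rotation": [0,0,0]},{"fingers": 0.5,"linear": [0,0,0],"rotation": [0,0,0]}], force=30)

```text
time_s: 11.23
tool_pos: [0.4764, -0.2442, 0.0993]
ee_rot: [0.001, 1.0, -0.028, -0.0]
force: [0.5, 0.4, -1.4]
gripper_width: 0.0625
finger_force: 33.0
```

Run:
```python
from h import *
s,R=st(); print(s["time_s"],s["tool_pos"],s["force"],s["gripper_width"],s["finger_force"])
p,d,c=snap("wrist"); W=cloud(d,c); q,d2,c2=snap("scene"); W2=cloud(d2,c2)
for P,w in((p,W),(q,W2)):
    try: rim(w,P,True,s["tool_pos"],.09,.15)
    except Exception as e: print(e)
cv2.imwrite("pics/w4.png",np.hstack([p[100:400,130:430],cv2.resize(q[200:320,180:300],(300,300))])[:,:,::-1])
```

```text
11.2333 [ 0.47637746 -0.24416329  0.09933533] [ 0.50202518  0.37105357 -1.37881761] 0.06246331636462865 33.03958763106493
rim 8460 [ 0.4765 -0.2375] r 0.0395 mid [ 0.4737 -0.244   0.1057] z95 0.1196
rim 199 [ 0.4744 -0.2421] r 0.0345 mid [ 0.4749 -0.2439  0.1059] z95 0.1185
```

View pics/w4.png

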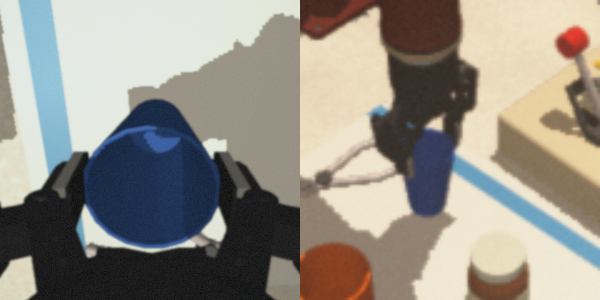

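jog_arm(plan=[{"fingers": 0.5,"linear": [0,0,-0.03],"rotation": [0,0,0]},{"fingers": 0.5,"linear": [0,0,-0.055],"rotation": [0,0,0]},{"fingers": 0.5,"linear": [0,0,-0.06],"rotation": [0,0,0]},{"fingers": 0.5,"linear": [0,0,-0.06],"rotation": [0,0,0]},{"fingers": 0.5,"linear": [0,0,-0.06],"rotation": [0,0,0]},{"fingers": 0.5,"linear": [0.005,-0.02,-0.05],"rotation": [0,0,0]},{"fingers": 0.5,"linear": [0.011,-0.04,-0.035],"rotation": [0,0,0]},{"fingers": 0.5,"linear": [0.013,-0.05,0],"rotation": [0,0,0]},{"fingers": 0.5,"linear": [0.013,-0.055,0],"rotation": [0,0,0]},{"fingers": 0.5,"linear": [0.013,-0.055,0],"rotation": [0,0,0]}])

```text
time_s: 12.17
tool_pos: [0.5167, -0.1127, 0.3077]
ee_rot: [-0.0, 1.0, -0.028, -0.001]
force: [1.2, 0.8, -1.5]
gripper_width: 0.0626
finger_force: 33.3
```

jog_arm(plan=[{"fingers": 0.5,"linear": [0.013,-0.055,0],"rotation": [0,0,0]},{"fingers": 0.5,"linear": [0.013,-0.055,0],"rotation": [0,0,0]},{"fingers": 0.5,"linear": [0.013,-0.055,0],"rotation": [0,0,0]},{"fingers": 0.5,"linear": [0.013,-0.055,0],"rotation": [0,0,0]},{"fingers": 0.5,"linear": [0.013,-0.055,0],"rotation": [0,0,0]},{"fingers": 0.5,"linear": [0.013,-0.05,0],"rotation": [0,0,0]},{"fingers": 0.5,"linear": [0.01,-0.04,0],"rotation": [0,0,0]},{"fingers": 0.5,"linear": [0.005,-0.03,0],"rotation": [0,0,0]},{"fingers": 0.5,"linear": [0,0,0],"rotation": [0,0,0]},{"fingers": 0.5,"linear": [0,0,0],"rotation": [0,0,0]}])

```text
time_s: 13.0
tool_pos: [0.5851, 0.1208, 0.3067]
ee_rot: [-0.0, 1.0, -0.027, -0.002]
force: [-0.9, -0.1, -0.2]
gripper_width: 0.0626
finger_force: 33.3
```

Run:
```python
from h import *
s,R=st(); print(s["time_s"],s["tool_pos"],s["force"],s["gripper_width"],s["finger_force"],np.degrees(np.arctan2(R.as_matrix()[1,0],R.as_matrix()[0,0])))
for n in("scene","top","wrist"):
    P,d,c=snap(n); w=cloud(d,c); print(n); z=s["tool_pos"][2]
    try: rim(w,P,True,s["tool_pos"],z+.012,z+.03); rim(w,P,True,s["tool_pos"],z-.075,z-.05)
    except Exception as e: print("none")
    try: rim(w,P,False,(.588,.129),.155,.167)
    except Exception as e: print("none")
delta([.589,.129,.25],tgt(YAW))
```

```text
13.0 [0.58512194 0.12077042 0.30673029] [-0.90918843 -0.0775517  -0.21643866] 0.06263063687383563 33.32009961435688 -3.0591082764881268
scene
rim 52 [0.5885 0.1241] r 0.034 mid [0.5897 0.1233 0.3239] z95 0.3276
rim 37 [0.5907 0.1049] r 0.0151 mid [0.5915 0.1022 0.2484] z95 0.256
rim 98 [0.5877 0.1295] r 0.0359 mid [0.5881 0.1281 0.1606] z95 0.1637
top
none
none
wrist
rim 3883 [0.5828 0.1187] r 0.0333 mid [0.5828 0.1187 0.324 ] z95 0.328
rim 1659 [0.5827 0.1159] r 0.0235 mid [0.5828 0.1167 0.2478] z95 0.2555
rim 455 [0.5891 0.1295] r 0.0327 mid [0.5929 0.129  0.1593] z95 0.1628
shift(now axes) [ 0.0051 -0.0184  0.0955] shift(target axes) [ 0.0047 -0.0183  0.0955] turn [0.0007 0.0033 0.0023] n 1
```

jog_arm(plan=[{"fingers": 0.5,"linear": [0.003,-0.0075,0.01],"rotation": [0,0,0]},{"fingers": 0.5,"linear": [0.003,-0.007,0.02],"rotation": [0,0,0]},{"fingers": 0.5,"linear": [0,0,0.02],"rotation": [0,0,0]},{"fingers": 0.5,"linear": [0,0,0.02],"rotation": [0,0,0]},{"fingers": 0.5,"linear": [0,0,0.02],"rotation": [0,0,0]},{"fingers": 0.5,"linear": [0,0,0.02],"rotation": [0,0,0]},{"fingers": 0.5,"linear": [0,0,0.02],"rotation": [0,0,0]},{"fingers": 0.5,"linear": [0,0,0.02],"rotation": [0,0,0]},{"fingers": 0.5,"linear": [0,0,0.018],"rotation": [0,0,0]},{"fingers": 0.5,"linear": [0,0,0],"rotation": [0,0,0]}])

```text
time_s: 13.98
tool_pos: [0.5882, 0.1278, 0.204]
ee_rot: [0.0, 1.0, -0.028, -0.003]
force: [0.5, -0.3, -0.7]
gripper_width: 0.0629
finger_force: 33.3
```

Run:
```python
from h import *
s,R=st(); print(s["time_s"],s["tool_pos"],s["force"],s["wrist_torque"],s["gripper_width"]); z=s["tool_pos"][2]
P,d,c=snap("scene"); w=cloud(d,c); rim(w,P,True,s["tool_pos"],z+.012,z+.03); rim(w,P,False,(.588,.129),.155,.167)
Q,d,c=snap("wrist"); rim(cloud(d,c),Q,True,s["tool_pos"],z+.012,z+.03)
cv2.imwrite("pics/w5.png",np.hstack([cv2.resize(P[150:270,280:400],(400,400),interpolation=cv2.INTER_CUBIC),cv2.resize(Q[100:400,130:430],(400,400))])[:,:,::-1])
```

```text
13.9833 [0.58820045 0.12778773 0.20404993] [ 0.52193904 -0.32708583 -0.66130596] [ 0.07428813 -0.03181048 -0.01829921] 0.06293488986068249
rim 44 [0.5887 0.1277] r 0.0332 mid [0.5938 0.1289 0.221 ] z95 0.2252
rim 88 [0.5867 0.1222] r 0.0335 mid [0.5873 0.1219 0.1608] z95 0.1654
rim 4178 [0.5863 0.1278] r 0.0334 mid [0.5861 0.128  0.2218] z95 0.2262
```

View pics/w5.png

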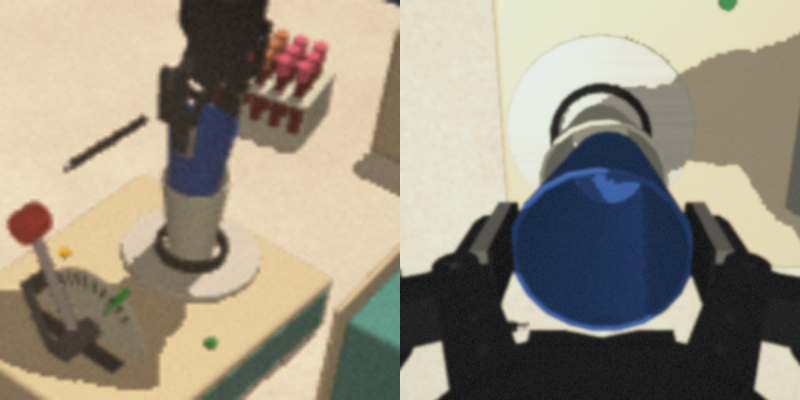

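The blue foot has entered the white cup with no contact force. Lowering slowly.

jog_arm(plan=[{"fingers": 0.5,"linear": [0.0025,-0.0015,0.006],"rotation": [0,0,0]},{"fingers": 0.5,"linear": [0,0,0.006],"rotation": [0,0,0]},{"fingers": 0.5,"linear": [0,0,0.006],"rotation": [0,0,0]},{"fingers": 0.5,"linear": [0,0,0.006],"rotation": [0,0,0]},{"fingers": 0.5,"linear": [0,0,0.004],"rotation": [0,0,0]},{"fingers": 0.5,"linear": [0,0,0.004],"rotation": [0,0,0]},{"fingers": 0.5,"linear": [0,0,0.003],"rotation": [0,0,0]},{"fingers": 0.5,"linear": [0,0,0],"rotation": [0,0,0]},{"fingers": 0.5,"linear": [0,0,0],"rotation": [0,0,0]},{"fingers": 0.5,"linear": [0,0,0],"rotation": [0,0,0]}])

```text
time_s: 14.92
tool_pos: [0.5907, 0.1289, 0.1858]
ee_rot: [0.0, 1.0, -0.028, -0.002]
force: [-0.2, 0.7, -0.6]
gripper_width: 0.0627
finger_force: 33.3
```

jog_arm(plan=[{"fingers": 0.5,"linear": [0,0,0.002],"rotation": [0,0,0]},{"fingers": 0.5,"linear": [0,0,0.002],"rotation": [0,0,0]},{"fingers": 0.5,"linear": [0,0,0.002],"rotation": [0,0,0]},{"fingers": 0.5,"linear": [0,0,0.002],"rotation": [0,0,0]},{"fingers": 0.5,"linear": [0,0,0.001],"rotation": [0,0,0]},{"fingers": 0.5,"linear": [0,0,0.001],"rotation": [0,0,0]},{"fingers": 0.5,"linear": [0,0,0],"rotation": [0,0,0]},{"fingers": 0.5,"linear": [0,0,0],"rotation": [0,0,0]},{"fingers": 0.5,"linear": [0,0,0],"rotation": [0,0,0]},{"fingers": 0.5,"linear": [0,0,0],"rotation": [0,0,0]}])

```text
time_s: 15.75
tool_pos: [0.5912, 0.1299, 0.1805]
ee_rot: [-0.001, 1.0, -0.028, -0.001]
force: [1.8, 3.4, 4.4]
gripper_width: 0.063
finger_force: 33.7
```

jog_arm(plan=[{"fingers": 0.5,"linear": [0.0008,-0.0015,0],"rotation": [0,0,0]},{"fingers": 0.5,"linear": [0,0,0.001],"rotation": [0,0,0]},{"fingers": 0.5,"linear": [0,0,0.001],"rotation": [0,0,0]},{"fingers": 0.5,"linear": [0,0,0.001],"rotation": [0,0,0]},{"fingers": 0.5,"linear": [0,0,0.001],"rotation": [0,0,0]},{"fingers": 0.5,"linear": [0,0,0],"rotation": [0,0,0]},{"fingers": 0.5,"linear": [0,0,0],"rotation": [0,0,0]},{"fingers": 0.5,"linear": [0,0,0],"rotation": [0,0,0]},{"fingers": 0.5,"linear": [0,0,0],"rotation": [0,0,0]},{"fingers": 0.5,"linear": [0,0,0],"rotation": [0,0,0]}])

```text
time_s: 16.58
tool_pos: [0.5919, 0.1305, 0.1785]
ee_rot: [-0.0, 1.0, -0.028, -0.001]
force: [1.0, 3.4, 8.8]
gripper_width: 0.0625
finger_force: 34.1
```

Run:
```python
from h import *
s,R=st(); print(s["time_s"],s["tool_pos"],s["force"],s["wrist_torque"],s["gripper_width"]); z=s["tool_pos"][2]
P,d,c=snap("scene"); w=cloud(d,c); rim(w,P,True,s["tool_pos"],z+.01,z+.03); rim(w,P,False,(.588,.129),.155,.167,.045)
Q,d,c=snap("wrist"); rim(cloud(d,c),Q,True,s["tool_pos"],z+.01,z+.03)
```

```text
16.5833 [0.59193183 0.13048507 0.17848081] [1.01748037 3.38652333 8.81367778] [ 0.83947083 -0.1436253   0.06409679] 0.06252201778855847
rim 52 [0.5897 0.1303] r 0.034 mid [0.596  0.1311 0.1952] z95 0.1999
rim 98 [0.5904 0.1254] r 0.0347 mid [0.5903 0.1259 0.1611] z95 0.1665
rim 4371 [0.5892 0.1307] r 0.0333 mid [0.5892 0.1305 0.1944] z95 0.1992
```

jog_arm(plan=[{"fingers": 0.5,"linear": [0,0,-0.001],"rotation": [0,0,0]},{"fingers": 1,"linear": [0,0,0],"rotation": [0,0,0]},{"fingers": 1,"linear": [0,0,0],"rotation": [0,0,0]},{"fingers": 1,"linear": [0,0,0],"rotation": [0,0,0]},{"fingers": 1,"linear": [0,0,-0.015],"rotation": [0,0,0]},{"fingers": 1,"linear": [0,0,-0.025],"rotation": [0,0,0]},{"fingers": 1,"linear": [0,0,-0.03],"rotation": [0,0,0]},{"fingers": 0.62,"linear": [0,0,-0.03],"rotation": [0,0,0]},{"fingers": 0.62,"linear": [0,0,0],"rotation": [0,0,0]},{"fingers": 0.62,"linear": [0,0,0],"rotation": [0,0,0]}])

```text
time_s: 17.52
tool_pos: [0.5919, 0.1299, 0.2392]
ee_rot: [-0.0, 1.0, -0.028, -0.001]
force: [-0.1, -0.5, -0.2]
gripper_width: 0.0534
finger_force: 0.0
```

Run:
```python
from h import *
s,R=st(); print(s["time_s"],s["tool_pos"],s["force"],s["gripper_width"])
P,d,c=snap("scene"); w=cloud(d,c); rim(w,P,True,(.59,.13),.175,.215); rim(w,P,False,(.589,.129),.155,.167,.045)
Q,d,c=snap("wrist"); w=cloud(d,c); rim(w,Q,True,(.59,.13),.175,.215); 
hsv=cv2.cvtColor(Q,cv2.COLOR_RGB2HSV).astype(int); m=(hsv[...,0]>100)&(hsv[...,0]<135)&(hsv[...,1]>80)&(w[...,2]>.183)&(w[...,2]<.215)&(np.hypot(w[...,0]-.59,w[...,1]-.13)<.06)
q=w[m]; a=np.degrees(np.arctan2(q[:,1]-.13,q[:,0]-.59)); print([(k,np.percentile(q[(a>k)&(a<=k+60)][:,2],95).round(4)) for k in range(-180,180,60) if ((a>k)&(a<=k+60)).sum()>9])
cv2.imwrite("pics/w6.png",np.hstack([cv2.resize(P[150:270,280:400],(400,400),interpolation=cv2.INTER_CUBIC),cv2.resize(Q[0:400,80:480],(400,400))])[:,:,::-1])
```

```text
17.5167 [0.59190104 0.12988748 0.23924563] [-0.14520062 -0.51009696 -0.16621183] 0.053373955432772256
rim 177 [0.5888 0.1278] r 0.0343 mid [0.5884 0.1271 0.1874] z95 0.1985
rim 107 [0.5892 0.1249] r 0.0332 mid [0.5884 0.1238 0.1611] z95 0.1664
rim 2966 [0.589  0.1288] r 0.0327 mid [0.5893 0.1283 0.187 ] z95 0.198
[(-180, np.float64(0.198)), (-120, np.float64(0.1983)), (-60, np.float64(0.1984)), (0, np.float64(0.1981)), (60, np.float64(0.1978)), (120, np.float64(0.1976))]
```

View pics/w6.png

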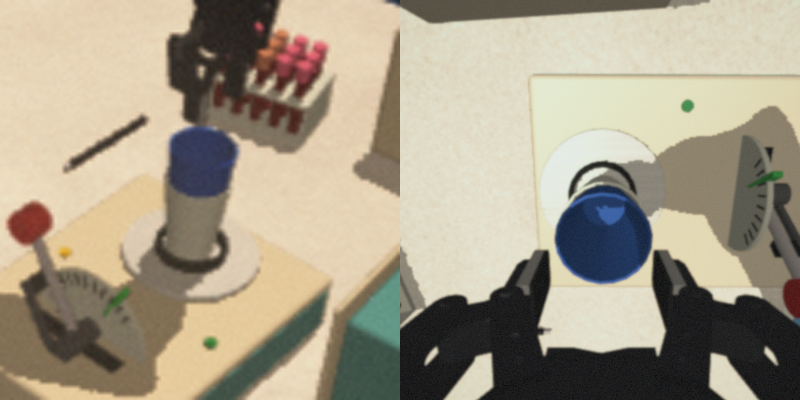

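jog_arm(plan=[{"fingers": 0.62,"linear": [-0.005,0.002,0.02],"rotation": [0,0,0]},{"fingers": 0.62,"linear": [0,0,0.025],"rotation": [0,0,0]},{"fingers": 0.62,"linear": [0,0,0.02],"rotation": [0,0,0]},{"fingers": 0.62,"linear": [0,0,0.005],"rotation": [0,0,0]},{"fingers": 0.62,"linear": [0,0,0.002],"rotation": [0,0,0]},{"fingers": 0.62,"linear": [0,0,0.002],"rotation": [0,0,0]},{"fingers": 0.62,"linear": [0,0,0.002],"rotation": [0,0,0]},{"fingers": 0.62,"linear": [0,0,0.002],"rotation": [0,0,0]},{"fingers": 0.62,"linear": [0,0,0],"rotation": [0,0,0]},{"fingers": 0.62,"linear": [0,0,0],"rotation": [0,0,0]}])

```text
time_s: 18.45
tool_pos: [0.5896, 0.1282, 0.1936]
ee_rot: [0.0, 1.0, -0.028, 0.0]
force: [-1.9, -3.9, 17.7]
gripper_width: 0.0528
finger_force: 8.4
```

jog_arm(plan=[{"fingers": 0.62,"linear": [0,0,0],"rotation": [0,0,0]},{"fingers": 0.62,"linear": [0,0,-0.02],"rotation": [0,0,0]},{"fingers": 0.62,"linear": [0,0,-0.04],"rotation": [0,0,0]},{"fingers": 0.62,"linear": [0,0,-0.05],"rotation": [0,0,0]},{"fingers": 0.62,"linear": [0,0,-0.04],"rotation": [0,0,0]},{"fingers": 0.7,"linear": [0,0.05,0],"rotation": [0,0,0]},{"fingers": 0.7,"linear": [-0.025,0.06,0],"rotation": [0,0,0]},{"fingers": 0.7,"linear": [-0.025,0.06,0],"rotation": [0,0,0]},{"fingers": 0.7,"linear": [-0.025,0.05,0],"rotation": [0,0,0]},{"fingers": 0.7,"linear": [0,0,0],"rotation": [0,0,0]}])

```text
time_s: 19.28
tool_pos: [0.5341, -0.0075, 0.2815]
ee_rot: [0.002, 0.999, -0.032, -0.002]
force: [1.9, -1.5, 0.9]
gripper_width: 0.0601
finger_force: 0.0
```

```bash
cat > meas.py <<'E'
from h import *
s,R=st(); print(s["time_s"],s["tool_pos"],s["gripper_width"],"lean",lev())
for n in("scene","wrist"):
    P,d,c=snap(n); w=cloud(d,c); print(n); cv2.imwrite(f"pics/m_{n}_{s['time_s']:.1f}.png",P[:,:,::-1])
    try: rim(w,P,True,(.589,.1285),.175,.215); rim(w,P,False,(.589,.129),.155,.1655,.045)
    except Exception: print("none")
    L=(w-PV); L=np.dstack([L@AX,L@np.array([-AX[1],AX[0],0]),w[...,2]-.068]); hsv=cv2.cvtColor(P,cv2.COLOR_RGB2HSV).astype(int); near=(np.abs(L[...,0])<.13)&(L[...,1]>-.03)&(L[...,1]<.035)
    g=near&(hsv[...,0]>40)&(hsv[...,0]<80)&(hsv[...,1]>80)&(L[...,2]>.03)&(L[...,2]<.09); q=L[g]
    r=np.hypot(q[:,0],q[:,2]); q=q[(r>.056)&(r<.078)]
    if len(q): print("flag",len(q),"ang",np.percentile(np.arctan2(q[:,0],q[:,2]),[5,50,95]).round(3),"mean",np.arctan2(*q[:,[0,2]].mean(0)).round(3),"y",q[:,1].mean().round(4))
    k=near&((hsv[...,0]<6)|(hsv[...,0]>174))&(hsv[...,1]>140)&(L[...,2]>.05)&(L[...,2]<.15); q=L[k]
    if len(q):
        from scipy.optimize import least_squares
        f=lambda c:np.hypot(q[:,0]-c[0],q[:,2]-c[1])-.016
        o=least_squares(f,[q[:,0].mean(),q[:,2].mean()-.008],loss="soft_l1",f_scale=.002).x
        print("knob",len(q),"fit",o.round(4),"theta",np.arctan2(*o).round(3),"r",np.hypot(*o).round(4),"ymid",((np.percentile(q[:,1],2)+np.percentile(q[:,1],98))/2).round(4))
    a=(np.abs(w[...,2]-.065)<.005)&(np.abs((w-PV)@AX)<.2);
E
python3 meas.py
```

```text
t 19.28 theta -0.202 r 0.2348 lean 0.004 F [ 1.9 -1.5  0.9] Ftang 2.1 j [ 0.47  0.12 -0.59  1.64  0.07  1.41 -1.76] w 0.0601
19.2833 [ 0.53405529 -0.00754443  0.28145623] 0.06006077357388389 lean None
scene
rim 152 [0.5906 0.1257] r 0.0349 mid [0.5892 0.1263 0.187 ] z95 0.1964
rim 94 [0.5898 0.1253] r 0.0332 mid [0.5897 0.1243 0.1603] z95 0.1645
flag 12 ang [0.411 0.45  0.501] mean 0.454 y 0.0215
knob 98 fit [-0.0653  0.1018] theta -0.57 r 0.121 ymid -0.002
wrist
rim 2983 [0.5896 0.1266] r 0.0327 mid [0.5897 0.1264 0.186 ] z95 0.1961
rim 1211 [0.5885 0.126 ] r 0.0325 mid [0.5889 0.1246 0.1603] z95 0.1648
flag 91 ang [0.424 0.44  0.498] mean 0.451 y 0.0237
knob 976 fit [-0.0631  0.1007] theta -0.56 r 0.1188 ymid 0.0025
```

```bash
python3 -c "
from h import *
delta([.5003,-.038,.221],tgt(YAW,-.3))"
```

```text
shift(now axes) [-0.0552  0.0636  0.1013] shift(target axes) [-0.0828  0.0637  0.0802] turn [2.000e-04 2.892e-01 1.300e-03] n 1
```

jog_arm(plan=[{"fingers": 0.7,"linear": [0,0.016,0],"rotation": [0,0.0723,0.0013]},{"fingers": 0.7,"linear": [0,0.016,0],"rotation": [0,0.0723,0]},{"fingers": 0.7,"linear": [0,0.016,0],"rotation": [0,0.0723,0]},{"fingers": 0.7,"linear": [0,0.016,0],"rotation": [0,0.0723,0]},{"fingers": 0.7,"linear": [-0.0276,0,0.02],"rotation": [0,0,0]},{"fingers": 0.7,"linear": [-0.0276,0,0.03],"rotation": [0,0,0]},{"fingers": 0.7,"linear": [-0.0276,0,0.03],"rotation": [0,0,0]},{"fingers": 0.7,"linear": [0,0,0],"rotation": [0,0,0]},{"fingers": 0.7,"linear": [0,0,0],"rotation": [0,0,0]},{"fingers": 0.7,"linear": [0,0,0],"rotation": [0,0,0]}])

```text
time_s: 20.22
tool_pos: [0.5022, -0.0359, 0.2224]
ee_rot: [0.004, 0.988, -0.027, 0.15]
force: [-0.5, 0.8, 0.3]
gripper_width: 0.0599
finger_force: 0.0
```

```bash
python3 -c "
from h import *
delta([.521,-.038,.154],tgt(YAW,-.3))"; python3 meas.py
```

```text
shift(now axes) [-0.0038  0.0018  0.1181] shift(target axes) [-0.0036  0.0016  0.1181] turn [-0.0017 -0.0014  0.004 ] n 1
t 20.22 theta -0.449 r 0.189 lean -0.301 F [-0.5  0.8  0.3] Ftang -0.4 j [ 0.56 -0.17 -0.53  2.04 -0.09  0.95 -1.56] w 0.0599
20.2167 [ 0.50222696 -0.03589744  0.22235821] 0.059938070130125365 lean None
scene
rim 139 [0.5921 0.1273] r 0.0349 mid [0.589  0.1254 0.1862] z95 0.1955
rim 96 [0.5907 0.1246] r 0.0337 mid [0.5892 0.1239 0.1603] z95 0.165
flag 12 ang [0.414 0.451 0.483] mean 0.452 y 0.0201
knob 100 fit [-0.0636  0.1006] theta -0.564 r 0.119 ymid -0.001
wrist
rim 3247 [0.5893 0.125 ] r 0.0325 mid [0.5892 0.1232 0.186 ] z95 0.1961
rim 2242 [0.5878 0.1266] r 0.0328 mid [0.5862 0.1246 0.1603] z95 0.1648
flag 159 ang [0.418 0.434 0.5  ] mean 0.448 y 0.0234
knob 1710 fit [-0.063   0.1006] theta -0.56 r 0.1187 ymid 0.0012
```

jog_arm(plan=[{"fingers": 0.7,"linear": [-0.0037,0.0017,0.02],"rotation": [0,0,0]},{"fingers": 0.7,"linear": [0,0,0.03],"rotation": [0,0,0]},{"fingers": 0.7,"linear": [0,0,0.03],"rotation": [0,0,0]},{"fingers": 0.7,"linear": [0,0,0.025],"rotation": [0,0,0]},{"fingers": 0.7,"linear": [0,0,0.013],"rotation": [0,0,0]},{"fingers": 0.7,"linear": [0,0,0],"rotation": [0,0,0]},{"fingers": 0,"linear": [0,0,0],"rotation": [0,0,0]},{"fingers": 0,"linear": [0,0,0],"rotation": [0,0,0]},{"fingers": 0,"linear": [0,0,0],"rotation": [0,0,0]},{"fingers": 0,"linear": [0,0,0],"rotation": [0,0,0]}], force=40)

```text
time_s: 21.15
tool_pos: [0.5202, -0.0378, 0.1541]
ee_rot: [0.004, 0.988, -0.028, 0.15]
force: [-3.6, 4.7, 5.3]
gripper_width: 0.0276
finger_force: 40.6
```

```bash
python3 -c "
from h import *
lev(); s,R=st(); d=R.inv().apply(PV-s['tool_pos']); print('pivot in tool',d)"
```

```text
t 21.15 theta -0.561 r 0.1204 lean -0.302 F [-3.6  4.7  5.3] Ftang -0.5 j [ 0.56 -0.05 -0.57  2.1  -0.01  0.79 -1.63] w 0.0276
pivot in tool [0.03083349 0.00156155 0.0998021 ]
```

jog_arm(plan=[{"fingers": 0,"linear": [0.0067,0,-0.0019],"rotation": [0,-0.0382,0]},{"fingers": 0,"linear": [0.0067,0,-0.0019],"rotation": [0,-0.0382,0]},{"fingers": 0,"linear": [0.0067,0,-0.0019],"rotation": [0,-0.0382,0]},{"fingers": 0,"linear": [0.0067,0,-0.0019],"rotation": [0,-0.0382,0]},{"fingers": 0,"linear": [0.0067,0,-0.0019],"rotation": [0,-0.0382,0]},{"fingers": 0,"linear": [0.0067,0,-0.0019],"rotation": [0,-0.0382,0]},{"fingers": 0,"linear": [0.0067,0,-0.0019],"rotation": [0,-0.0382,0]},{"fingers": 0,"linear": [0.0067,0,-0.0019],"rotation": [0,-0.0382,0]},{"fingers": 0,"linear": [0.0067,0,-0.0019],"rotation": [0,-0.0382,0]},{"fingers": 0,"linear": [0,0,0],"rotation": [0,0,0]}])

```text
time_s: 21.98
tool_pos: [0.5549, -0.0397, 0.1692]
ee_rot: [-0.002, 0.999, -0.028, -0.031]
force: [-5.0, 2.5, 9.7]
gripper_width: 0.0276
finger_force: 42.5
```

```bash
python3 -c "
from h import *
lev(); s,R=st(); d=R.inv().apply(PV-s['tool_pos']); print('pivot in tool',d)"
```

```text
t 21.98 theta -0.195 r 0.12 lean 0.062 F [-5.   2.5  9.7] Ftang -3.2 j [ 0.47  0.28 -0.56  1.7   0.15  1.26 -1.75] w 0.0276
pivot in tool [0.03052908 0.00173281 0.09946765]
```

jog_arm(plan=[{"fingers": 0,"linear": [0.0067,0,-0.0022],"rotation": [0,-0.0382,0]},{"fingers": 0,"linear": [0.0067,0,-0.0022],"rotation": [0,-0.0382,0]},{"fingers": 0,"linear": [0.0067,0,-0.0019],"rotation": [0,-0.0382,0]},{"fingers": 0,"linear": [0.0067,0,-0.0019],"rotation": [0,-0.0382,0]},{"fingers": 0,"linear": [0.0067,0,-0.0019],"rotation": [0,-0.0382,0]},{"fingers": 0,"linear": [0.0067,0,-0.0019],"rotation": [0,-0.0382,0]},{"fingers": 0,"linear": [0.0067,0,-0.0019],"rotation": [0,-0.0382,0]},{"fingers": 0,"linear": [0.0067,0,-0.0019],"rotation": [0,-0.0382,0]},{"fingers": 0,"linear": [0,0,0],"rotation": [0,0,0]},{"fingers": 0,"linear": [0,0,0],"rotation": [0,0,0]}])

```text
time_s: 22.82
tool_pos: [0.5874, -0.0416, 0.1715]
ee_rot: [-0.006, 0.982, -0.028, -0.189]
force: [-0.3, 4.2, 3.2]
gripper_width: 0.0273
finger_force: 43.4
```

```bash
python3 -c "
from h import *
lev(); s,R=st(); d=R.inv().apply(PV-s['tool_pos']); print('pivot in tool',d)"
```

```text
t 22.82 theta 0.121 r 0.1198 lean 0.38 F [-0.3  4.2  3.2] Ftang -0.9 j [ 0.35  0.59 -0.52  1.34  0.2   1.66 -1.79] w 0.0273
pivot in tool [0.0307159  0.00163691 0.09914852]
```

jog_arm(plan=[{"fingers": 0,"linear": [0.0072,0,-0.002],"rotation": [0,-0.0191,0]},{"fingers": 0,"linear": [0.0072,0,-0.0018],"rotation": [0,-0.0191,0]},{"fingers": 0,"linear": [0.0073,0,-0.0016],"rotation": [0,-0.0191,0]},{"fingers": 0,"linear": [0.0073,0,-0.0014],"rotation": [0,-0.0191,0]},{"fingers": 0,"linear": [0.0073,0,-0.0013],"rotation": [0,-0.0191,0]},{"fingers": 0,"linear": [0.0073,0,-0.0011],"rotation": [0,-0.0191,0]},{"fingers": 0,"linear": [0,0,0],"rotation": [0,0,0]},{"fingers": 0,"linear": [0,0,0],"rotation": [0,0,0]},{"fingers": 0,"linear": [0,0,0],"rotation": [0,0,0]},{"fingers": 0,"linear": [0,0,0],"rotation": [0,0,0]}])

```text
time_s: 23.65
tool_pos: [0.6128, -0.0433, 0.1653]
ee_rot: [-0.008, 0.969, -0.027, -0.247]
force: [-0.7, 6.1, 1.4]
gripper_width: 0.0272
finger_force: 45.3
```

```bash
python3 meas.py
```

```text
t 23.65 theta 0.356 r 0.1194 lean 0.499 F [-0.7  6.1  1.4] Ftang -1.5 j [ 0.29  0.73 -0.49  1.15  0.22  1.82 -1.79] w 0.0272
23.65 [ 0.61277476 -0.04332865  0.16529151] 0.02715915221354139 lean None
scene
none
flag 12 ang [0.412 0.452 0.501] mean 0.457 y 0.0208
knob 3 fit [0.0697 0.1192] theta 0.529 r 0.138 ymid -0.0075
wrist
rim 2882 [0.5864 0.1214] r 0.0315 mid [0.5843 0.1157 0.1856] z95 0.1952
rim 1640 [0.5891 0.1133] r 0.0298 mid [0.59   0.1041 0.1602] z95 0.1648
flag 216 ang [0.45  0.501 0.523] mean 0.493 y 0.0233
knob 4221 fit [0.0415 0.1111] theta 0.357 r 0.1186 ymid 0.0014
```

jog_arm(plan=[{"fingers": 0,"linear": [0.0052,0,-0.0006],"rotation": [0,0,0]},{"fingers": 0,"linear": [0.0052,0,-0.0005],"rotation": [0,0,0]},{"fingers": 0,"linear": [0.0052,0,-0.0004],"rotation": [0,0,0]},{"fingers": 0,"linear": [0.0052,0,-0.0003],"rotation": [0,0,0]},{"fingers": 0,"linear": [0,0,0],"rotation": [0,0,0]},{"fingers": 0,"linear": [0,0,0],"rotation": [0,0,0]},{"fingers": 0,"linear": [0,0,0],"rotation": [0,0,0]},{"fingers": 0,"linear": [0,0,0],"rotation": [0,0,0]},{"fingers": 0,"linear": [0,0,0],"rotation": [0,0,0]},{"fingers": 0,"linear": [0,0,0],"rotation": [0,0,0]}])

```text
time_s: 24.58
tool_pos: [0.624, -0.044, 0.1602]
ee_rot: [-0.008, 0.969, -0.027, -0.247]
force: [-2.2, 6.5, 1.1]
gripper_width: 0.0275
finger_force: 45.3
```

```bash
python3 meas.py | grep -v rim
```

```text
t 24.58 theta 0.459 r 0.1192 lean 0.5 F [-2.2  6.5  1.1] Ftang -2.8 j [ 0.28  0.76 -0.48  1.12  0.22  1.83 -1.79] w 0.0275
24.5833 [ 0.62398747 -0.04398656  0.16023506] 0.027468612372519963 lean None
scene
wrist
flag 216 ang [0.448 0.505 0.523] mean 0.495 y 0.0234
knob 4203 fit [0.0519 0.1067] theta 0.452 r 0.1187 ymid 0.0015
```

jog_arm(plan=[{"fingers": 0,"linear": [-0.001,0,0],"rotation": [0,0,0]},{"fingers": 0,"linear": [0,0,0],"rotation": [0,0,0]},{"fingers": 0.7,"linear": [0,0,0],"rotation": [0,0,0]},{"fingers": 0.7,"linear": [0,0,0],"rotation": [0,0,0]},{"fingers": 0.7,"linear": [0,0,0],"rotation": [0,0,0]},{"fingers": 0.7,"linear": [0,0,0],"rotation": [0,0,0]},{"fingers": 0.7,"linear": [0,0,-0.02],"rotation": [0,0,0]},{"fingers": 0.7,"linear": [0,0,-0.04],"rotation": [0,0,0]},{"fingers": 0.7,"linear": [0,0,-0.05],"rotation": [0,0,0]},{"fingers": 0.7,"linear": [0,0,-0.05],"rotation": [0,0,0]}])

```text
time_s: 25.52
tool_pos: [0.6698, -0.0483, 0.2452]
ee_rot: [-0.007, 0.968, -0.028, -0.248]
force: [0.7, -0.2, 0.0]
gripper_width: 0.0599
finger_force: 0.0
```

```bash
python3 meas.py
python3 - <<'E'
import cv2,glob,numpy as np
a=cv2.imread(sorted(glob.glob("pics/m_scene_2*"))[-1])[195:285,260:360]; b=cv2.imread(sorted(glob.glob("pics/m_wrist_2*"))[-1])
cv2.imwrite("pics/w7.png",np.hstack([cv2.resize(a,(440,400),interpolation=cv2.INTER_CUBIC),cv2.resize(b[60:320,150:385],(360,400),interpolation=cv2.INTER_CUBIC)]))
E
```

```text
t 25.52 theta 0.476 r 0.2158 lean 0.501 F [ 0.7 -0.2  0. ] Ftang 0.6 j [ 0.21  0.82 -0.46  0.82  0.24  2.05 -1.77] w 0.0599
25.5167 [ 0.66975783 -0.04828861  0.245243  ] 0.05993588433327649 lean None
scene
rim 73 [0.5869 0.1253] r 0.0334 mid [0.5789 0.1242 0.187 ] z95 0.1965
rim 42 [0.5838 0.1241] r 0.0314 mid [0.5767 0.1242 0.1601] z95 0.1645
knob 123 fit [0.0501 0.1076] theta 0.436 r 0.1187 ymid -0.0005
wrist
rim 3129 [0.5907 0.1271] r 0.0333 mid [0.5906 0.1262 0.1855] z95 0.1952
rim 921 [0.5896 0.1263] r 0.0326 mid [0.5927 0.1235 0.1603] z95 0.1649
flag 77 ang [0.451 0.493 0.521] mean 0.49 y 0.0235
knob 1326 fit [0.0516 0.1068] theta 0.45 r 0.1186 ymid 0.0013
```

View pics/w7.png

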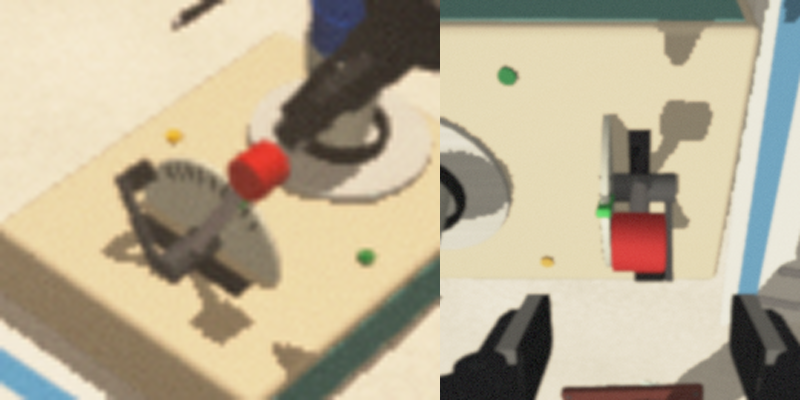

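Run:
```python
from h import *
AY=np.array([-AX[1],AX[0],0])
for f in("w1","w2","scene0","top0"):
    D=np.load(f+".npz"); p,W,K,R,t=[D[k] for k in("p","W","K","R","t")]; hsv=cv2.cvtColor(p,cv2.COLOR_RGB2HSV).astype(int)
    C=-R.T@t
    def proj(X): x=R@X+t; return (K@x/x[2])[:2]
    # pivot offset of this view: compare knob? use disc/agitator-fit pivots
    u0=proj(PV+.0225*AY+.064*(np.sin(.45)*AX+np.cos(.45)*np.array([0,0,1])))
    v,u=np.mgrid[:420,:560]; sat=np.clip(p[...,1].astype(float)-np.maximum(p[...,0],p[...,2]),0,None); sat[np.hypot(u-u0[0],v-u0[1])>14]=0; sat[sat<15]=0
    uv=np.array([(sat*u).sum(),(sat*v).sum()])/sat.sum()
    def model(th):
        best=[proj(PV+y*AY+r*(np.sin(th)*AX+np.cos(th)*np.array([0,0,1]))) for y in(.018,.0225,.027) for r in(.054,.059,.064,.069,.074)]
        return np.mean(best,0)
    d0=(model(.46)-model(.44))/.02; th=.45+(uv-model(.45))@d0/(d0@d0); print(f,(sat>0).sum(),uv.round(2),u0.round(2),"theta",th.round(3),"perp px",(np.cross(np.append(d0,0),np.append(uv-model(th),0))[2]/np.linalg.norm(d0)).round(2),"px/rad",np.linalg.norm(d0).round(1))
```

```text
w1 138 [177.16  69.15] [178.24  71.24] theta 0.489 perp px -1.2 px/rad 50.3
w2 158 [243.12 153.95] [244.34 156.4 ] theta 0.485 perp px -1.22 px/rad 67.6
scene0 20 [315.58 238.68] [315.72 238.45] theta 0.454 perp px 0.26 px/rad 21.5
top0 19 [284.67 142.98] [285.25 142.92] theta 0.444 perp px -0.57 px/rad 18.5
```

jog_arm(plan=[{"fingers": 0.7,"linear": [0,0.02,-0.03],"rotation": [0,0.0957,0]},{"fingers": 0.7,"linear": [-0.02,0.03,-0.03],"rotation": [0,0.0957,0]},{"fingers": 0.7,"linear": [-0.03,0.03,-0.02],"rotation": [0,0.0957,0]},{"fingers": 0.7,"linear": [-0.03,0.03,-0.02],"rotation": [0,0.0957,0]},{"fingers": 0.7,"linear": [-0.03,0.03,-0.02],"rotation": [0,0.0957,0]},{"fingers": 0.7,"linear": [-0.03,0.04,0],"rotation": [0.1,0,0]},{"fingers": 0.7,"linear": [-0.03,0.04,0],"rotation": [0.1,0,0]},{"fingers": 0.7,"linear": [-0.03,0.04,-0.01],"rotation": [0.1,0,0]},{"fingers": 0.7,"linear": [-0.01,0.03,-0.02],"rotation": [0.1,0,0]},{"fingers": 0.7,"linear": [0,0.02,-0.02],"rotation": [0.1,0,0]}])

```text
time_s: 26.45
tool_pos: [0.5555, -0.2382, 0.3386]
ee_rot: [-0.26, 0.965, -0.029, 0.009]
force: [1.1, -0.4, -1.3]
gripper_width: 0.0599
finger_force: 0.0
```

jog_arm(plan=[{"fingers": 0.7,"linear": [0,0,0],"rotation": [0.1,0,0]},{"fingers": 0.7,"linear": [0,0,0],"rotation": [0.1,0,0]},{"fingers": 0.7,"linear": [0,0,0],"rotation": [0.05,0,0]},{"fingers": 0.7,"linear": [0,0,0],"rotation": [0,0,0]},{"fingers": 0.7,"linear": [0,0,0],"rotation": [0,0,0]},{"fingers": 0.7,"linear": [0,0,0],"rotation": [0,0,0]},{"fingers": 0.7,"linear": [0,0,0],"rotation": [0,0,0]},{"fingers": 0.7,"linear": [0,0,0],"rotation": [0,0,0]},{"fingers": 0.7,"linear": [0,0,0],"rotation": [0,0,0]},{"fingers": 0.7,"linear": [0,0,0],"rotation": [0,0,0]}])

```text
time_s: 27.28
tool_pos: [0.5579, -0.2342, 0.3379]
ee_rot: [-0.382, 0.924, -0.026, 0.012]
force: [-0.0, 0.1, 0.2]
gripper_width: 0.0596
finger_force: 0.0
```

Run:
```python
from h import *
s,R=st(); print(s["time_s"],s["tool_pos"],s["joint_positions"].round(2),R.as_matrix()[:,2].round(2))
p,d,c=snap("wrist"); np.savez("w8.npz",p=p,d=d,W=cloud(d,c),K=c["mtx"],R=c["R"],t=c["t"])
c=[np.array(c[k]) for k in("mtx","R","t")]; x=c[1]@(PV+[.02,0,.05])+c[2]; u,v=(c[0]@x/x[2])[:2].astype(int); print(u,v)
u0,v0=max(0,min(u-80,400)),max(0,min(v-60,300)); print("crop origin",u0,v0)
cv2.imwrite("pics/w8.png",cv2.resize(p[v0:v0+120,u0:u0+160],(800,600),interpolation=cv2.INTER_CUBIC)[:,:,::-1])
```

```text
27.2833 [ 0.55789287 -0.23420267  0.33786253] [ 0.99  0.55 -0.51  1.2  -0.45  1.8  -1.15] [ 0.04  0.71 -0.71]
292 152
crop origin 212 92
```

View pics/w8.png

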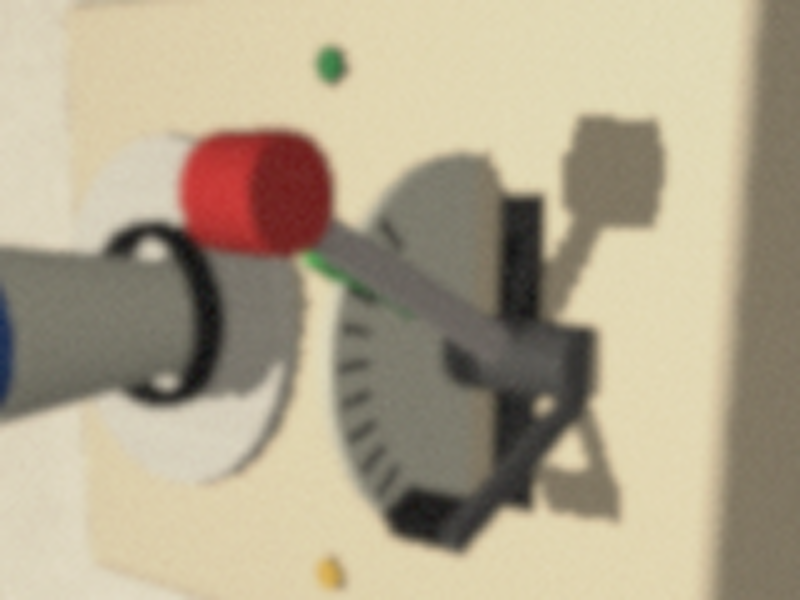

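Run:
```python
from h import *
D=np.load("w8.npz"); p,W,K,R,t=[D[k] for k in("p","W","K","R","t")]; AY=np.array([-AX[1],AX[0],0]); C=-R.T@t
def hit(u,v,y):
    r=R.T@np.linalg.inv(K)@np.array([u,v,1.]); s=(y-(C-PV)@AY)/(r@AY); X=C+s*r-PV; return X@AX,X[2]
L=(W-PV); L=np.dstack([L@AX,L@AY,L[...,2]])
hsv=cv2.cvtColor(p,cv2.COLOR_RGB2HSV).astype(int)
g=p[...,1].astype(int)-np.maximum(p[...,0],p[...,2]); v,u=np.nonzero((g>12)&(L[...,2]>.02)&(np.abs(L[...,0])<.06)&(L[...,1]>-.02)&(L[...,1]<.04))
for a,b in sorted(zip(u,v)): 
    x,z=hit(a,b,.0225); print((int(a),int(b)),g[b,a],"ang@22",np.arctan2(x,z).round(3),"r",np.hypot(x,z).round(4),"| ang@18",np.arctan2(*hit(a,b,.018)).round(3),"@27",np.arctan2(*hit(a,b,.027)).round(3),"depth",L[b,a].round(4))
# shaft: depth points by y near 0
m=(np.abs(L[...,1])<.009)&(L[...,2]>.02); x,z=L[m][:,0],L[m][:,2]; r=np.hypot(x,z); an=np.arctan2(x,z); k=(r>.035)&(r<.098)
xx,zz=x[k],z[k]; off=[( (xx*np.cos(th)-zz*np.sin(th))) for th in(.43,.45,.47)]
print("shaft pts",k.sum(),[(np.percentile(o,3).round(4),np.percentile(o,97).round(4)) for o in off])
q=L[(np.abs(L[...,1])<.02)&(((hsv[...,0]<6)|(hsv[...,0]>174))&(hsv[...,1]>140))&(L[...,2]>.05)]
from scipy.optimize import least_squares
o=least_squares(lambda c:np.hypot(q[:,0]-c[0],q[:,2]-c[1])-.016,[.05,.1],loss="soft_l1",f_scale=.002).x; print("knob",len(q),o,np.arctan2(*o),np.hypot(*o))
# disc rim symmetric check
b=(L[...,1]>.016)&(L[...,1]<.029)&(L[...,2]>.005)&(g<8); Q=L[b]; a=np.arctan2(Q[:,0],Q[:,2]); r=np.hypot(Q[:,0],Q[:,2]); print([(k,np.percentile(r[(a>k)&(a<k+.2)],95).round(4)) for k in np.arange(-1.3,1.2,.3) if ((a>k)&(a<k+.2)).sum()>9])
```

```text
(273, 143) 35 ang@22 0.446 r 0.0765 | ang@18 0.428 @27 0.466 depth [0.0326 0.0269 0.0648]
(273, 144) 34 ang@22 0.429 r 0.0759 | ang@18 0.412 @27 0.448 depth [0.0313 0.0257 0.0659]
(274, 142) 19 ang@22 0.473 r 0.0753 | ang@18 0.453 @27 0.496 depth [0.0364 0.0006 0.088 ]
(274, 143) 54 ang@22 0.456 r 0.0747 | ang@18 0.437 @27 0.478 depth [0.0327 0.0244 0.0652]
(274, 144) 56 ang@22 0.439 r 0.0741 | ang@18 0.421 @27 0.46 depth [0.0315 0.0228 0.0668]
(274, 145) 24 ang@22 0.422 r 0.0735 | ang@18 0.405 @27 0.441 depth [0.0299 0.0245 0.0651]
(275, 142) 18 ang@22 0.485 r 0.0735 | ang@18 0.463 @27 0.509 depth [ 0.0363 -0.0001  0.0868]
(275, 143) 47 ang@22 0.467 r 0.0728 | ang@18 0.447 @27 0.49 depth [ 0.035  -0.0001  0.0868]
(275, 144) 60 ang@22 0.45 r 0.0722 | ang@18 0.43 @27 0.472 depth [0.0315 0.021  0.0665]
(275, 145) 36 ang@22 0.432 r 0.0716 | ang@18 0.414 @27 0.452 depth [0.03   0.0219 0.0656]
(276, 143) 26 ang@22 0.479 r 0.071 | ang@18 0.457 @27 0.503 depth [ 0.0349 -0.      0.0849]
(276, 144) 43 ang@22 0.461 r 0.0703 | ang@18 0.441 @27 0.484 depth [0.0316 0.0199 0.0655]
(276, 145) 42 an
[... 2225 characters left out ...]
]
(285, 150) 13 ang@22 0.454 r 0.049 | ang@18 0.426 @27 0.488 depth [0.0216 0.0215 0.045 ]
shaft pts 346 [(np.float64(-0.0654), np.float64(0.0061)), (np.float64(-0.066), np.float64(0.0047)), (np.float64(-0.0665), np.float64(0.0033))]
knob 591 [0.05162898 0.10647371] 0.4514938468520702 0.11833090550043666
[(np.float64(-1.3), np.float64(0.0455)), (np.float64(-1.0), np.float64(0.0609)), (np.float64(-0.7), np.float64(0.0608)), (np.float64(-0.3999999999999999), np.float64(0.0607)), (np.float64(-0.09999999999999987), np.float64(0.0611)), (np.float64(0.20000000000000018), np.float64(0.0608)), (np.float64(0.8000000000000005), np.float64(0.0613)), (np.float64(1.1000000000000003), np.float64(0.0614))]
```

From the side view, the flag sits mostly behind the shaft. Its -x edge is at about 0.407 rad, so its centre is about 0.45, and the lever reads 0.451. The cup is nested and level with its rim 33 mm above the white rim, and the gripper is clear of everything.

```bash
python3 -c "
from h import *
print(arm.sign_off())"
```

```text
the job is handed in; nothing more can be done
None
```

The job is handed in: I pulled the lever to its idle stop at about 9.5 N, pressed the blue cup level into the white cup (rim about 33 mm above the white rim), then left the lever released at 0.45 rad, matching the flag to within about 0.02 rad.

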